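# Start the mould shaker with the hooked rod

## Task

Take the bent rod from its rest, reach over the splash guard of the mould shaker with it, hook it behind the lever and pull the lever towards the guard until it is home against its stop; keep it pulled there with about 10 N for a good second (the rod must never press on the lever or the machine with more than 15 N) so the shaker catches. Then lay the rod back in its rest. Move the lever only with the rod, and leave the tub, the jar and the moulds where they stand.

Things in the scene. Friction and masses are not known exactly. Their poses are not given: they have to be found in the camera images.
- rod: Bent rod: wooden handle 140 long, 16 wide, 20 tall; from its +x end a steel rod 10 thick runs on to x = 125 and bends straight down, its tip ending 80 below the handle's axis. Origin: centre of the handle; x towards the bend, z up (the bent end points to -z). About 0.16 kg, balance point some 30 ahead of the origin. Starts level in its rest.
- rest: Fixed dark steel tool rest: foot 150 x 90 x 12, two upright forks 10 thick at x = -50 and +50, open between them. The handle lies across both along the rest's x. Fork seats are 100 above the bench, prongs rise to 120 and flare from 24 clear at the seat to 40 at the top. Origin: centre of the foot's underside, on the bench.
- rest_seat (a point): Where the centre of the rod's handle lies when the rod is in its rest: 110 above the rest's origin. Axes as the rest.
- machine: Fixed steel mould shaker, x -70 to +200, y -130 to +130, deck 40 high. Upright sheet-metal splash guard at its front (x -70 to -64, full width, 120 high); behind it an open well down to the deck (x -64 to +55), then the shaking platform (front face x = +55, 89 high, a mould on it to 107). Origin: on the bench; +x points from guard to platform.
- lever: Start lever in the well on the machine's centre line: upright grey paddle 8 thick (x), 34 wide (y), from 60 to 100 above the bench, on a thin stem. Origin: on the bench below the paddle's middle; axes as the machine's. Slides only along the machine's x, on is towards -x (the guard). Starts between x = -14 and +8 of the machine, drags with 2 to 3 N, stays where left.
- lever_top (a point): Middle of the paddle's top edge, 100 above the bench. The lever's stop is set by a hidden screw: home lies anywhere from x = -22 to -38 of the machine, so it must be felt. Once home the paddle gives 1 mm for each 8 N, springs back when let go, and goes solid at 8 mm.
- tub: Bystander: white plastic tub with lid, 100 across, 120 tall. Origin: centre of its underside.
- jar: Bystander: amber jar, 68 across, 110 tall. Origin: centre of its underside.
- moulds: Bystander: stack of clear plastic moulds, 110 x 160 x 42. Origin: centre of its underside.
Mind the look-alikes: they are no part of the job. What is shaped like the rest but blue or yellow is not meant.

How it is judged (in metres and radians):
On the way, in this order (a step that is already met when the one before it is completed fails the run):
1. the rod is held by the fingers and lifted out of its rest (contact force between the fingers and rod above 1 N and height (world z) of rod above 0.13 m), for 0.1 s.
2. the rod keeps the lever pulled against its stop with 6 to 15 N for 0.8 s (contact force between rod and lever above 6 N and x of lever in the frame of machine below -0.02 m), for 0.8 s.
At the end, for the whole second after the job is handed in: The lever has stayed pulled over (at least 20 mm from the machine's origin towards the guard), and the rod lies at rest in its rest: handle centre within 25 mm of the seat, along the rest's x and upright within 0.2 rad (x of lever in the frame of machine below -0.02 m and distance between rod and rest_seat below 0.025 m and angle between the x axis of rod and the x axis of rest, either way round below 0.2 rad and angle between rod's own z axis and vertical below 0.2 rad and linear speed of rod below 0.02 m/s); the robot touches nothing.
It fails at once if the rod presses on the machine or its lever with more than 15 N (contact force between rod and machine above 15 N or contact force between rod and lever above 15 N).
It fails at once if the gripper or arm touches the lever (contact force between any of the fingers, the arm and lever above 0.5 N).
It fails at once if the tub, the jar or the moulds are moved by more than 20 mm (distance of any of tub, jar, moulds from where it was at the start of the episode above 0.02 m).
It also fails if it takes over 54 s, if anything falls off the work surface, if the arm or the gripper's body presses on something with over 40 N, if the wrist force passes 120 N, or if a joint passes its speed limit or range.

## Robot

A 7-joint arm with a two-finger parallel gripper is mounted at the origin on the work surface. World frame = base frame: x ahead of the robot, y to its left, z up, the work surface at z = 0. Lengths are in m, angles in degrees, forces in N, time in s.
With the tool pointing down it reaches from about 0.425 to 0.875 m from the base axis. Payload 9.9 kg.
Tool frame: the origin (TCP) lies at the very end of the fingers, on their centre line; the grasp point (between the pads) lies 19 mm behind it; z points along the fingers, y is the direction in which the jaws open and shut (so a half turn about z gives the same grasp; the last joint's range is limited). The gripper opens to 85 mm and grips with 20 to 120 N. Pads are 22 mm wide; open, the fingers measure 114 mm over their backs; the gripper's body (76 mm by 85 mm) begins 54 mm behind the grasp point. The pads swing forward as they close: fully open they stand 13 mm farther back than shut.
Start: joints at [68.079, 32.985, 1.427, 82.34, -0.859, 64.687, -3.237], TCP at [0.199, -0.645, 0.231] pointing down, gripper open.
Joint ranges: [-157.87, 157.87], [-19.46, 123.44], [-87.15, 90], [11.01, 140.99], [-62.26, 242.26], [9.8, 113.94], [-161.44, 161.44]. Speed limits (degrees/s): [127.2, 127.2, 172.46, 172.46, 180, 180, 180].

## Interface

Orientations are given as a 3x3 rotation matrix whose columns are the frame's x, y, z axes.
In Python, from plant import manip gives the robot as it stands.
- The arm moves only by the tool arm_command, never from a script. Its argument "moves" is a list of rows, each an object with "delta_pos": the shift along the tool's x, y, z in m, a list of three; "rot": the turn, a rotation vector about the tool's x, y, z in rad, a list of three; "hand": the opening, from -1 (shut) to 1 (fully open), so that 0 is half open. In form: [{"delta_pos": [tx, ty, tz], "rot": [rx, ry, rz], "hand": hand}, ...]. A call has 1 to 5 rows; each row is the pose to reach, as a shift and turn from the pose measured when the call began, along the tool's axes at that moment; what a row does not reach only later rows make up. A row lasts 1/10 s, in which the tool goes at most 50 mm and 8.59 degrees, less where a joint would pass 70% of its speed; a pose out of reach is approached as far as the arm can. A call with a gripper value outside its range is refused whole. The fingers move at their own pace and stop on an object; "grip_force" is the grip in N (left out, the last holds). Time passes only in rows, so rows that repeat a pose let the fingers close. It gives the time, the measured TCP pose, the force and the opening at its end, in the units of the state.
- manip.state(): the state, without advancing time (a new reading comes with each control period).
- manip.capture(name): name is "scene" or "top" or "wrist"; returns the picture (480x640x3 uint8, blue, green, red); there is no depth.
- manip.camera_params(name): a dict with "K" (3x3 intrinsics, pixels), "k1" (the pictures are not rectified: a ray, as slopes to the right and down, at radius r is drawn at 1 + k1 r^2 times it, then the intrinsics apply), "world_to_cam" (4x4, takes a point from world to camera coordinates). Camera axes: x right, y down, z forward; pixel columns grow to the right and rows downward; lengths in m; the calibration is good to about 2 mm. A picture is of the moment at which its call begins: read the wrist's pose just before it. camera_params takes no time and is no camera call; for the wrist camera it gives the pose at the moment of the call.
- manip.close_job(): hands the job in, once; it reports no verdict.
Trained networks look in the newest picture that a camera, given by its name, has taken for a name from the list of things; names that differ only in an ending like _2 or _b are one class to them, and where a whole thing is asked for, a point or a joint stands for the part that bears it (a point fixed in the world has none). Each returns a list of dicts, best first, with "p" (0 to 1); they miss things now and then, are a little off and sometimes report something else, mostly with a low value. They report only what shows in the picture. A call takes as long as a camera call. They do not tell look-alikes from the thing itself.
- manip.regions_of(camera, target): "pixels" (480x640 bool, what is visible of it) and "extent" ([left, top, width, height] in pixels, round what is visible of it).
The state is a dict: "clock": time; "joint_positions": joint angles; "joint_velocities": joint speeds; "joint_efforts": joint torques, N m; "ee_pos": TCP position; "eef_rot": TCP orientation; "force": force on the tool from outside, world axes, zero at the start; "torque": the same for the moment, N m; "width": finger opening in m.
Only numpy, scipy, OpenCV 4.12 (cv2) and the standard library are available. Lean on these libraries where they do the work, as an engineer would, in place of code of your own. Each camera call takes 0.05 s, during which the arm holds its last target.

## Working session

There is one attempt and no reset: what is moved stays moved. The work goes in short steps, Python scripts to look and compute and a tool call to move; the robot and the scene stay as the last step left them, time stands still between calls to the robot, and variables do not carry over. Pictures are saved under pics/ and viewed, and the job is handed in when it is done.

Besides the shell and the picture viewer there is one more tool, called after "Emit:" as name(argument=value, ...), one argument or row to a line, values as JSON. arm_command: Moves the arm, as the interface text tells. Its arguments: {"type":"object","properties":{"moves":{"type":"array","items":{"type":"object","properties":{"delta_pos":{"type":"array","items":{"type":"number"}},"rot":{"type":"array","items":{"type":"number"}},"hand":{"type":"number"}}}},"grip_force":{"type":"number"}},"required":["moves"]}

```bash
ls; mkdir -p pics
python3 - <<'E'
from plant import manip
import cv2
s=manip.state(); print(s)
for c in ["scene","top","wrist"]:
    p=manip.camera_params(c); print(c,p)
    cv2.imwrite(f"pics/{c}0.png",manip.capture(c))
E
```

```text
pics
{'clock': 0.0, 'joint_positions': array([68.07962109, 33.03246965,  1.42230616, 82.38579361, -0.85888328,
       64.6856313 , -3.23687868]), 'joint_velocities': array([ 0.00147609, -0.05080227, -0.05261172, -0.03986168, -0.13524871,
        0.0579816 , -0.03592101]), 'joint_efforts': array([ 5.71433302e-04, -7.65748286e+01,  2.25097440e+00, -2.85966432e+01,
        1.54806959e-02,  1.28296911e-02,  3.96373366e-05]), 'ee_pos': array([ 0.19857495, -0.64466679,  0.23044838]), 'eef_rot': array([[ 9.55677506e-01,  2.94415000e-01, -5.57882964e-04],
       [ 2.94415517e-01, -9.55676284e-01,  1.53052223e-03],
       [-8.25468147e-05, -1.62693507e-03, -9.99998673e-01]]), 'force': array([ 0.42035347,  0.4039298 , -0.19128272]), 'torque': array([-0.05237299,  0.01692945, -0.09841068]), 'width': 0.0856217633995119}
scene {'K': array([[605.16252208,   0.        , 329.78671754],
       [  0.        , 605.16252208, 251.5714282 ],
       [  0.        ,   0.        ,   1.        ]]), 'k1': -0.010446058743925842, 'world_to_cam': array([[ 0.53708008,  0.84350486,  0.00667384, -0.22341857],
       
[... 387 characters left out ...]
ray([[-0.02005207, -0.99979716,  0.00188498, -0.01868781],
       [-0.98599457,  0.01946296, -0.16563784,  0.48038558],
       [ 0.16556756, -0.00517996, -0.98618485,  0.95887945],
       [ 0.        ,  0.        ,  0.        ,  1.        ]])}
wrist {'K': array([[407.64607145,   0.        , 321.97076094],
       [  0.        , 407.64607145, 229.43371721],
       [  0.        ,   0.        ,   1.        ]]), 'k1': -0.06354084274098636, 'world_to_cam': array([[ 0.29301026, -0.95610528, -0.00277283, -0.67433891],
       [-0.90926924, -0.27955104,  0.30835153, -0.03922137],
       [-0.29559167, -0.08782891, -0.95126844,  0.38189939],
       [ 0.        ,  0.        ,  0.        ,  1.        ]])}
```

View pics/scene0.png

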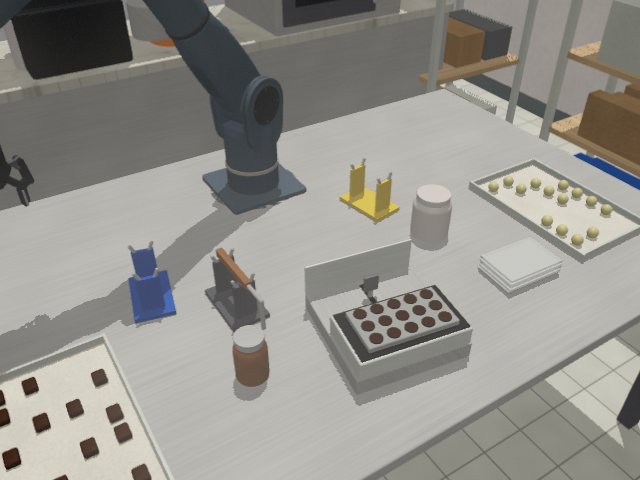

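View pics/top0.png

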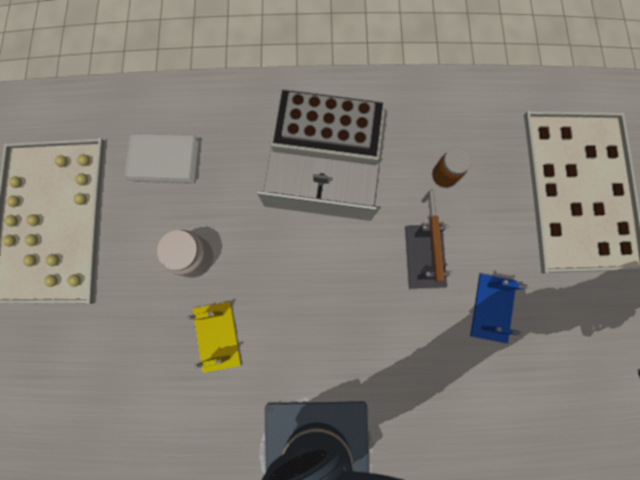

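View pics/wrist0.png

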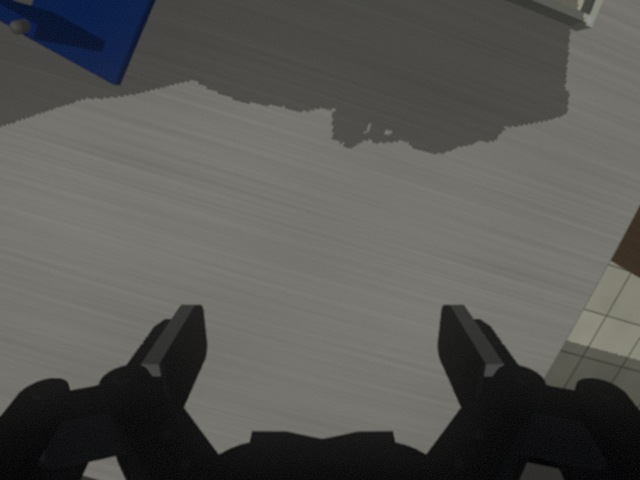

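```bash
cat > h.py <<'E'
import numpy as np, cv2
from plant import manip
def proj(c,P,prm=None):
    p=prm or manip.camera_params(c); T=p["world_to_cam"]; P=np.atleast_2d(P)
    q=P@T[:3,:3].T+T[:3,3]; s=q[:,:2]/q[:,2:]; r2=(s**2).sum(1,keepdims=True)
    s=s*(1+p["k1"]*r2); return s*p["K"][0,0]+p["K"][:2,2]
def ray(c,uv,prm=None):
    p=prm or manip.camera_params(c); T=p["world_to_cam"]
    d=(np.array(uv,float)-p["K"][:2,2])/p["K"][0,0]; s=d.copy()
    for _ in range(10): s=d/(1+p["k1"]*(s@s))
    R=T[:3,:3]; return -R.T@T[:3,3], R.T@np.array([s[0],s[1],1])
def atz(c,uv,z,prm=None):
    o,d=ray(c,uv,prm); return o+d*(z-o[2])/d[2]
def crop(img,x,y,w,h,s,name):
    cv2.imwrite(name,cv2.resize(img[y:y+h,x:x+w],None,fx=s,fy=s,interpolation=cv2.INTER_CUBIC))
E
python3 - <<'E'
from h import *
t=cv2.imread("pics/top0.png"); s=cv2.imread("pics/scene0.png")
crop(t,395,180,80,120,5,"pics/t_rest.png")
crop(t,250,80,145,145,5,"pics/t_mach.png")
crop(s,195,235,90,100,6,"pics/s_rest.png")
crop(s,295,230,180,160,4,"pics/s_mach.png")
for n in ["rod","rest","machine","lever","jar"]:
  for c in ["top","scene"]:
    for r in manip.regions_of(c,n)[:3]:
      m=r["pixels"]; ys,xs=np.nonzero(m)
      print(n,c,round(r["p"],2),r["extent"],xs.mean().round(1),ys.mean().round(1),m.sum())
      np.save(f"m_{n}_{c}.npy",m) if r is not None and r["p"]>.5 else 0
print(manip.state()["clock"])
E
```

```text
rod top 0.71 [419.5, 191.3, 23.0, 92.1] 435.2 240.5 865
rod scene 0.84 [218.3, 249.7, 48.1, 81.3] 241.4 280.8 707
rest top 0.96 [403.6, 224.9, 47.6, 64.2] 422.3 257.5 1849
rest top 0.9 [186.2, 301.1, 59.9, 73.3] 216.1 336.5 2762
rest top 0.71 [471.6, 273.7, 56.1, 71.4] 494.3 308.2 2697
rest scene 0.85 [340.1, 161.5, 62.5, 59.3] 369.0 195.0 1765
rest scene 0.8 [129.4, 240.3, 48.7, 83.1] 149.4 287.3 2410
rest scene 0.68 [202.7, 249.0, 70.0, 83.6] 232.4 297.6 2211
machine top 0.65 [255.7, 89.1, 129.6, 131.5] 324.4 154.8 13283
machine scene 0.21 [216.6, 247.3, 50.8, 82.1] 241.5 280.5 817
lever top 0.48 [423.0, 190.5, 19.3, 90.4] 434.9 238.3 805
lever scene 0.72 [364.3, 274.8, 13.4, 25.5] 370.2 284.3 267
lever scene 0.49 [304.1, 237.0, 168.4, 157.1] 382.5 317.0 16411
jar top 0.96 [432.4, 146.0, 39.4, 43.7] 451.2 167.0 1098
0.65
```

View pics/t_rest.png

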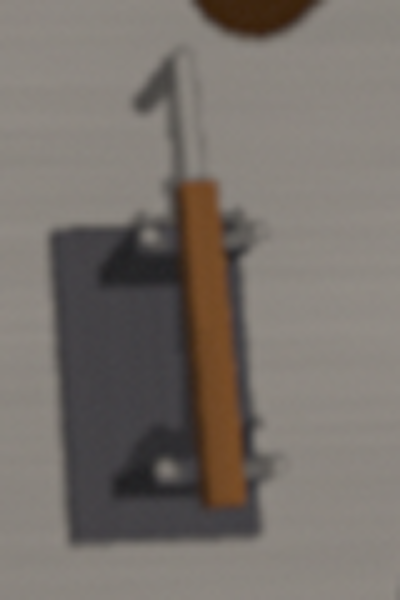

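View pics/t_mach.png

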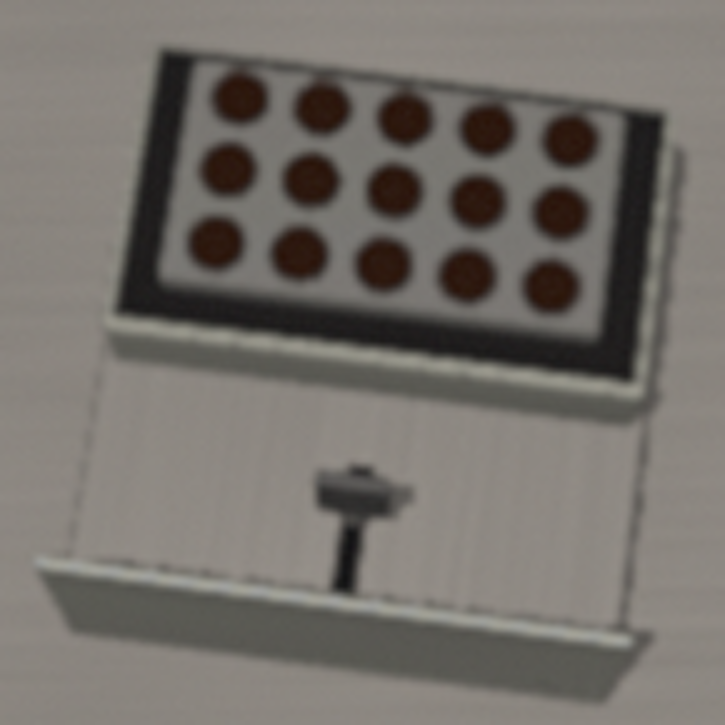

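View pics/s_rest.png

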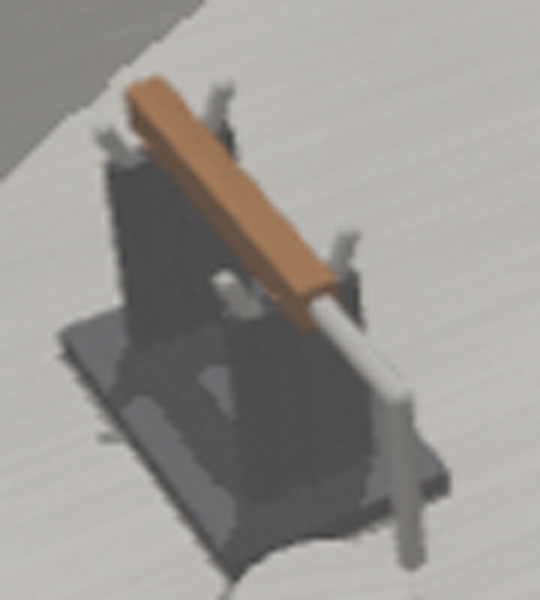

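View pics/s_mach.png

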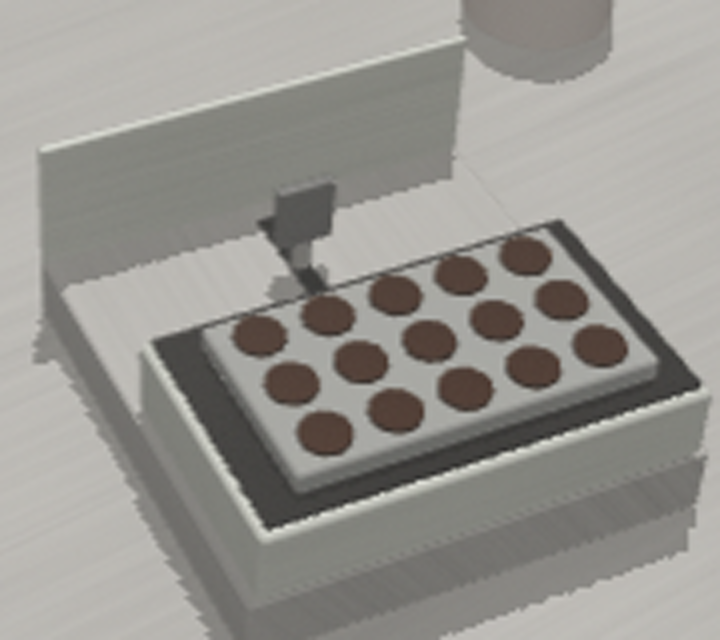

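```bash
cat > fit.py <<'E'
from h import *
from scipy.optimize import least_squares
C=dict(t_rest=("top",395,180,5),t_mach=("top",250,80,5),s_rest=("scene",195,235,6),s_mach=("scene",295,230,4))
def px(n,u,v):
    c,x,y,s=C[n]; return c,np.array([x+(u+.5)/s-.5,y+(v+.5)/s-.5])
PR={c:manip.camera_params(c) for c in ("top","scene")}
def fit(obs,x0):
    def f(q):
        R=np.array([[np.cos(q[2]),-np.sin(q[2])],[np.sin(q[2]),np.cos(q[2])]]);o=[]
        for n,u,v,P in obs:
            c,uv=px(n,u,v); P=np.array(P)/1000
            W=np.r_[R@P[:2]+q[:2],P[2]]; o.append((proj(c,W,PR[c])[0]-uv))
        return np.array(o).ravel()
    r=least_squares(f,x0,loss='soft_l1'); print(np.round(r.x,4),np.degrees(r.x[2]).round(2)); print(f(r.x).reshape(-1,2).round(1).tolist()); return r.x
rod=[("t_rest",180,182,(70,8,120)),("t_rest",215,182,(70,-8,120)),("t_rest",245,503,(-70,-8,120)),("t_rest",203,507,(-70,8,120)),
("s_rest",338,277,(70,8,120)),("s_rest",303,298,(70,-8,120)),("s_rest",160,77,(-70,8,120)),("s_rest",127,92,(-70,-8,120)),("s_rest",411,568,(125,0,30)),("t_rest",184,48,(125,0,115))]
print("rod");fit(rod,[.5,-.25,0])
rest=[("t_rest",52,232,(75,45,12)),("t_rest",70,543,(-75,45,12)),("t_rest",260,532,(-75,-45,12)),("s_rest",449,480,(75,45,12)),("s_rest",235,572,(75,-45,12)),("s_rest",62,335,(-75,-45,12))]
print("rest");fit(rest,[.5,-.25,0])
ma=[("t_mach",38,562,(-67,130,120)),("t_mach",648,636,(-67,-130,120)),("s_mach",40,150,(-67,-130,120)),("s_mach",463,40,(-67,130,120)),("t_mach",72,632,(-70,130,0)),("t_mach",606,700,(-70,-130,0)),("s_mach",65,290,(-64,-130,40)),("s_mach",452,180,(-64,130,40))]
print("machine");q=fit(ma,[.65,0,0])
c,s=np.cos(q[2]),np.sin(q[2])
def tom(W): d=W[:2]-q[:2]; return np.array([c*d[0]+s*d[1],-s*d[0]+c*d[1]])*1000
for n,u,v in [("s_mach",277,190),("s_mach",333,181),("t_mach",318,488),("t_mach",395,496),("t_mach",318,470),("t_mach",412,490)]:
    cc,uv=px(n,u,v); print(n,u,v,tom(atz(cc,uv,.1,PR[cc])).round(1))
for n,u,v in [("t_mach",108,320),("t_mach",645,393)]:
    cc,uv=px(n,u,v); print(n,u,v,tom(atz(cc,uv,.089,PR[cc])).round(1))
for c_ in PR:
    T=PR[c_]["world_to_cam"]; print(c_,-T[:3,:3].T@T[:3,3])
E
python3 fit.py
```

```text
rod
[ 0.4467 -0.2657  0.0207] 1.18
[[0.2, -0.8], [0.6, -1.0], [0.1, 0.2], [1.0, -0.2], [0.9, 0.1], [-0.2, -0.6], [0.9, -1.1], [-0.2, -1.1], [0.8, -0.1], [0.4, 1.7]]
rest
[ 0.4452 -0.2666  0.0094] 0.54
[[0.1, -1.8], [0.3, -0.7], [0.5, 0.2], [1.0, -1.3], [-0.4, -0.8], [-0.3, -0.7]]
machine
[ 0.6237 -0.0242 -0.1461] -8.37
[[0.1, -0.7], [-1.5, -0.7], [-0.3, 1.0], [0.4, -0.9], [0.5, 0.2], [0.7, -0.2], [-5.3, -5.2], [0.7, -7.8]]
s_mach 277 190 [-10.5 -16.1]
s_mach 333 181 [-5.  14.8]
t_mach 318 488 [-14.4  16.2]
t_mach 395 496 [-13.8 -18. ]
t_mach 318 470 [-6.2 17.3]
t_mach 412 490 [-10.1 -25.1]
t_mach 108 320 [ 56.2 122.1]
t_mach 645 393 [  52.3 -123.6]
top [ 0.31452352 -0.02306679  1.02523764]
scene [ 1.40051209 -0.63430171  0.93919085]
```

```bash
cat >> h.py <<'E'
from scipy.spatial.transform import Rotation as Ro
def pose(yaw): 
    c,s=np.cos(yaw),np.sin(yaw); return np.array([[c,s,0],[s,-c,0],[0,0,-1.]])
def delta(P,yaw,pitch=0):
    s=manip.state(); R=s["eef_rot"]
    Rt=pose(yaw)
    d=R.T@(np.array(P)-s["ee_pos"]); r=Ro.from_matrix(R.T@Rt).as_rotvec()
    print("delta",d.round(4).tolist(),"rot",r.round(4).tolist(),"t",round(s["clock"],2),"pos",s["ee_pos"].round(4),"F",s["force"].round(2),"w",s["width"].round(4))
E
python3 -c "
from h import *
delta([.4667,-.2653,.21],.018)"
```

```text
Traceback (most recent call last):
  File "h.py", line 23, in delta
    print("delta",d.round(4).tolist(),"rot",r.round(4).tolist(),"t",round(s["clock"],2),"pos",s["ee_pos"].round(4),"F",s["force"].round(2),"w",s["width"].round(4))
                                                                                                                                               ^^^^^^^^^^^^^^^^
AttributeError: 'float' object has no attribute 'round'
```

```bash
sed -i 's/s\["width"\].round(4)/round(s["width"],4)/' h.py
python3 -c "
from h import *
delta([.4667,-.2653,.21],.018)"
```

```text
delta [0.3679, -0.2841, 0.0213] rot [0.0001, -0.0, 0.2808] t 0.65 pos [ 0.1987 -0.6451  0.2313] F [-0.19  0.22 -0.04] w 0.0858
```

Emit:
arm_command(
  moves=[
    {"delta_pos": [0.039, -0.03, 0.0], "rot": [0, 0, 0.06], "hand": 1},
    {"delta_pos": [0.078, -0.06, 0.0], "rot": [0, 0, 0.12], "hand": 1},
    {"delta_pos": [0.117, -0.09, 0.0], "rot": [0, 0, 0.18], "hand": 1},
    {"delta_pos": [0.156, -0.12, 0.0], "rot": [0, 0, 0.24], "hand": 1},
    {"delta_pos": [0.195, -0.15, 0.0], "rot": [0, 0, 0.28], "hand": 1},
  ],
  grip_force=120,
)

```text
clock: 1.15
ee_pos: [0.3419, -0.4427, 0.2315]
eef_rot: [[1.0, 0.016, 0.001], [0.016, -1.0, -0.0], [0.001, 0.0, -1.0]]
force: [1.0, -0.3, -0.3]
width: 0.0854
```

```bash
python3 -c "
from h import *
delta([.4667,-.2653,.21],.018)"
```

```text
delta [0.1277, -0.1753, 0.0215] rot [0.0004, -0.0005, -0.0017] t 1.15 pos [ 0.3419 -0.4427  0.2315] F [ 0.96 -0.3  -0.32] w 0.0854
```

Emit:
arm_command(
  moves=[
    {"delta_pos": [0.03, -0.04, 0.005], "rot": [0, 0, 0], "hand": 1},
    {"delta_pos": [0.06, -0.08, 0.01], "rot": [0, 0, 0], "hand": 1},
    {"delta_pos": [0.09, -0.12, 0.015], "rot": [0, 0, 0], "hand": 1},
    {"delta_pos": [0.12, -0.16, 0.02], "rot": [0, 0, 0], "hand": 1},
    {"delta_pos": [0.128, -0.175, 0.0215], "rot": [0, 0, 0], "hand": 1},
  ],
)

```text
clock: 1.65
ee_pos: [0.4702, -0.2606, 0.2098]
eef_rot: [[1.0, 0.022, 0.002], [0.022, -1.0, 0.002], [0.002, -0.002, -1.0]]
force: [0.0, -0.4, 0.3]
width: 0.0852
```

```bash
python3 -c "
from h import *
p=manip.camera_params('wrist');i=manip.capture('wrist');cv2.imwrite('pics/w1.png',i)
import pickle;pickle.dump(p,open('w1.pkl','wb'))
delta([.4667,-.2653,.091],.018)
for q in [(70,8),(70,-8),(-70,8),(-70,-8)]:
  x,y=q; a=.0207; P=[.4467+(x*np.cos(a)-y*np.sin(a))/1e3,-.2657+(x*np.sin(a)+y*np.cos(a))/1e3,.12]
  print(q,proj('wrist',P,p))
"
```

```text
delta [-0.0043, 0.0066, 0.1185] rot [-0.0026, -0.0017, 0.0063] t 1.7 pos [ 0.4706 -0.259   0.2096] F [ 1.12  2.25 -0.24] w 0.0854
(70, 8) [[316.14563508 159.0229441 ]]
(70, -8) [[344.23154341 159.05592605]]
(-70, 8) [[317.01836736 366.61641142]]
(-70, -8) [[340.58550656 366.64823637]]
```

View pics/w1.png

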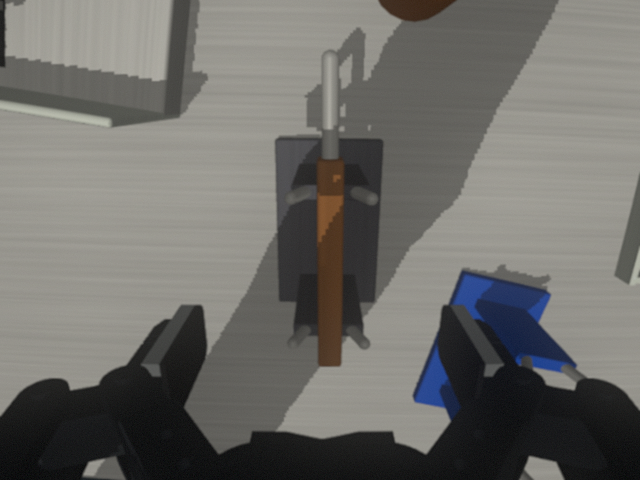

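The wrist view shows the handle from (317..344,160) to (318..342,366), within about 1 px of what I predicted. I'm descending now.

Emit:
arm_command(
  moves=[
    {"delta_pos": [-0.004, 0.0065, 0.03], "rot": [0, 0, 0.005], "hand": 1},
    {"delta_pos": [-0.004, 0.0065, 0.06], "rot": [0, 0, 0.005], "hand": 1},
    {"delta_pos": [-0.004, 0.0065, 0.09], "rot": [0, 0, 0.005], "hand": 1},
    {"delta_pos": [-0.004, 0.0065, 0.1185], "rot": [0, 0, 0.005], "hand": 1},
    {"delta_pos": [-0.004, 0.0065, 0.1185], "rot": [0, 0, 0.005], "hand": 1},
  ],
)

```text
clock: 2.2
ee_pos: [0.4651, -0.2645, 0.0883]
eef_rot: [[1.0, 0.019, -0.003], [0.019, -1.0, 0.005], [-0.003, -0.005, -1.0]]
force: [-0.2, -0.6, 0.9]
width: 0.0848
```

```bash
python3 -c "
from h import *
delta([.4667,-.2653,.091],.0207)
import pickle;p=pickle.load(open('w1.pkl','rb'))
q=[.6237,-.0242,-.1461];c,s=np.cos(q[2]),np.sin(q[2])
for x,y in [(-70,-130),(-64,-130)]: print(proj('wrist',[q[0]+(c*x-s*y)/1e3,q[1]+(s*x+c*y)/1e3,.12],p))
"
```

```text
delta [0.0016, 0.0008, -0.0027] rot [-0.005, 0.0032, -0.0015] t 2.2 pos [ 0.4651 -0.2645  0.0883] F [-0.18 -0.62  0.94] w 0.0848
[[115.90270891 122.32224261]]
[[116.21035012 111.53025078]]
```

Emit:
arm_command(
  moves=[
    {"delta_pos": [0.0015, 0.0005, -0.0025], "rot": [-0.005, 0.003, 0], "hand": 0},
    {"delta_pos": [0.0015, 0.0005, -0.0025], "rot": [-0.005, 0.003, 0], "hand": -0.4},
    {"delta_pos": [0.0015, 0.0005, -0.0025], "rot": [-0.005, 0.003, 0], "hand": -1},
    {"delta_pos": [0.0015, 0.0005, -0.0025], "rot": [-0.005, 0.003, 0], "hand": -1},
    {"delta_pos": [0.0015, 0.0005, -0.0025], "rot": [-0.005, 0.003, 0], "hand": -1},
  ],
  grip_force=120,
)

```text
clock: 2.7
ee_pos: [0.467, -0.2653, 0.0918]
eef_rot: [[1.0, 0.019, 0.001], [0.019, -1.0, -0.001], [0.001, 0.001, -1.0]]
force: [-4.5, 3.4, 15.4]
width: 0.0141
```

Emit:
arm_command(
  moves=[
    {"delta_pos": [0, 0, 0], "rot": [0, 0, 0], "hand": -1},
    {"delta_pos": [0, 0, 0], "rot": [0, 0, 0], "hand": -1},
    {"delta_pos": [0, 0, 0], "rot": [0, 0, 0], "hand": -1},
  ],
)

```text
clock: 3.0
ee_pos: [0.4669, -0.2653, 0.0919]
eef_rot: [[1.0, 0.019, 0.001], [0.019, -1.0, -0.001], [0.001, 0.001, -1.0]]
force: [-0.3, 0.0, 2.6]
width: 0.0139
```

Emit:
arm_command(
  moves=[
    {"delta_pos": [0, 0, -0.02], "rot": [0, 0, 0], "hand": -1},
    {"delta_pos": [0, 0, -0.05], "rot": [0, 0, 0], "hand": -1},
    {"delta_pos": [0, 0, -0.08], "rot": [0, 0, 0], "hand": -1},
    {"delta_pos": [0, 0, -0.11], "rot": [0, 0, 0], "hand": -1},
    {"delta_pos": [0, 0, -0.13], "rot": [0, 0, 0], "hand": -1},
  ],
)

```text
clock: 3.5
ee_pos: [0.467, -0.2654, 0.2238]
eef_rot: [[1.0, 0.019, 0.002], [0.019, -1.0, -0.001], [0.002, 0.001, -1.0]]
force: [0.5, 0.6, -2.4]
width: 0.0141
```

```bash
python3 -c "
from h import *
i=manip.capture('scene');cv2.imwrite('pics/s1.png',i)
cv2.imwrite('pics/w2.png',manip.capture('wrist'))
q=[.6237,-.0242,-.1461];c,s=np.cos(q[2]),np.sin(q[2])
for bx in (25,): # rod bend centre machine x
  x=bx-105; P=[q[0]+c*x/1e3,q[1]+s*x/1e3,.222]; print(P); delta(P,-.146)
"
```

```text
[np.float64(0.5445522907535397), np.float64(-0.012553536114434438), 0.222]
delta [0.0814, -0.2518, 0.0021] rot [0.0023, -0.0054, 0.165] t 3.6 pos [ 0.468  -0.2659  0.2243] F [ 0.12  0.55 -2.34] w 0.0138
```

View pics/s1.png

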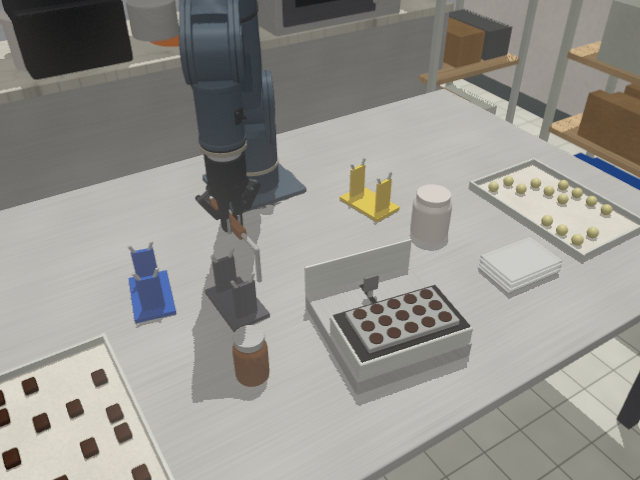

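View pics/w2.png

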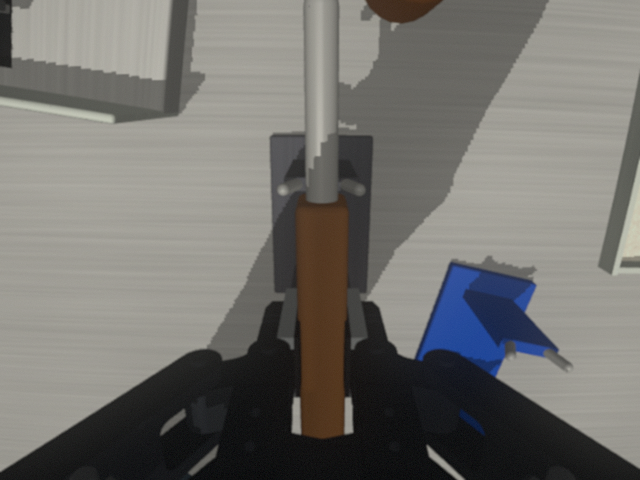

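The rod is held level and clear of the rest. Next I move over the well.

Emit:
arm_command(
  moves=[
    {"delta_pos": [0.015, -0.045, 0], "rot": [0, -0.003, 0.03], "hand": -1},
    {"delta_pos": [0.03, -0.09, 0], "rot": [0, -0.003, 0.065], "hand": -1},
    {"delta_pos": [0.045, -0.135, 0], "rot": [0, -0.003, 0.1], "hand": -1},
    {"delta_pos": [0.06, -0.18, 0], "rot": [0, -0.003, 0.135], "hand": -1},
    {"delta_pos": [0.074, -0.225, 0], "rot": [0, -0.003, 0.165], "hand": -1},
  ],
)

```text
clock: 4.1
ee_pos: [0.5374, -0.0376, 0.2228]
eef_rot: [[0.989, -0.147, 0.001], [-0.147, -0.989, -0.002], [0.001, 0.002, -1.0]]
force: [1.4, 0.1, -2.0]
width: 0.0142
```

```bash
python3 -c "
from h import *
delta([.5446,-.0126,.222],-.146)
"
```

```text
delta [0.0035, -0.0258, 0.0007] rot [0.0023, -0.0009, -0.0015] t 4.1 pos [ 0.5374 -0.0376  0.2228] F [ 1.44  0.08 -2.  ] w 0.0142
```

Emit:
arm_command(
  moves=[
    {"delta_pos": [0.003, -0.02, 0], "rot": [0.002, 0, 0], "hand": -1},
    {"delta_pos": [0.0035, -0.026, 0], "rot": [0.002, 0, 0], "hand": -1},
    {"delta_pos": [0.0035, -0.026, 0], "rot": [0.002, 0, 0], "hand": -1},
  ],
)

```text
clock: 4.4
ee_pos: [0.5442, -0.0117, 0.2215]
eef_rot: [[0.989, -0.145, -0.001], [-0.145, -0.989, -0.001], [-0.001, 0.001, -1.0]]
force: [0.1, -1.2, -2.5]
width: 0.0138
```

```bash
python3 -c "
from h import *
i=manip.capture('scene');cv2.imwrite('pics/s2.png',i);crop(i,280,140,200,180,4,'pics/s2c.png')
i=manip.capture('top');crop(i,250,80,160,150,5,'pics/t2c.png')
cv2.imwrite('pics/w3.png',manip.capture('wrist'))
delta([.5446,-.0126,.136],-.146)
"
```

```text
delta [0.0002, -0.0019, 0.0863] rot [0.0014, -0.0002, -0.0038] t 4.55 pos [ 0.5441 -0.0143  0.2223] F [-0.    0.94 -0.9 ] w 0.014
```

View pics/s2c.png

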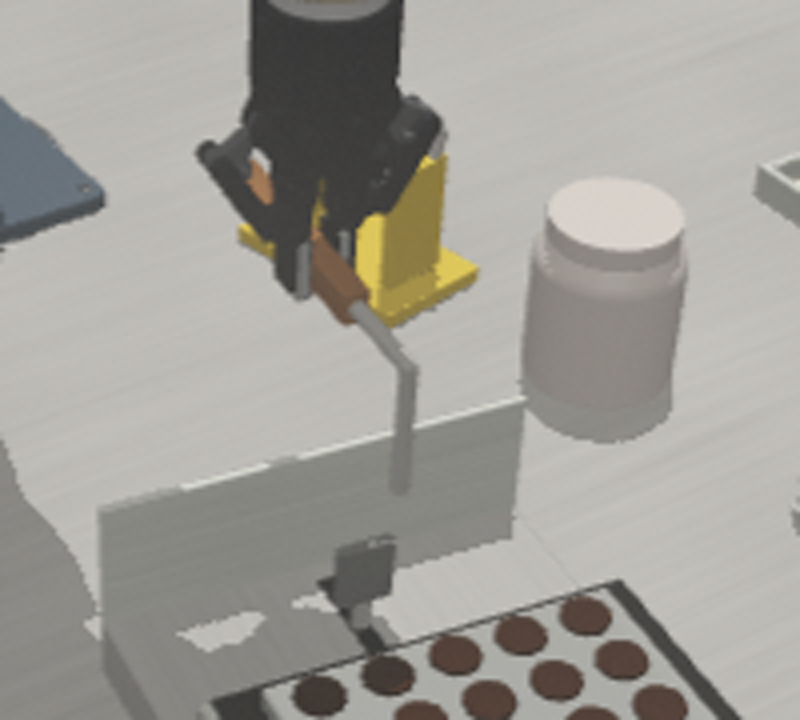

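View pics/t2c.png

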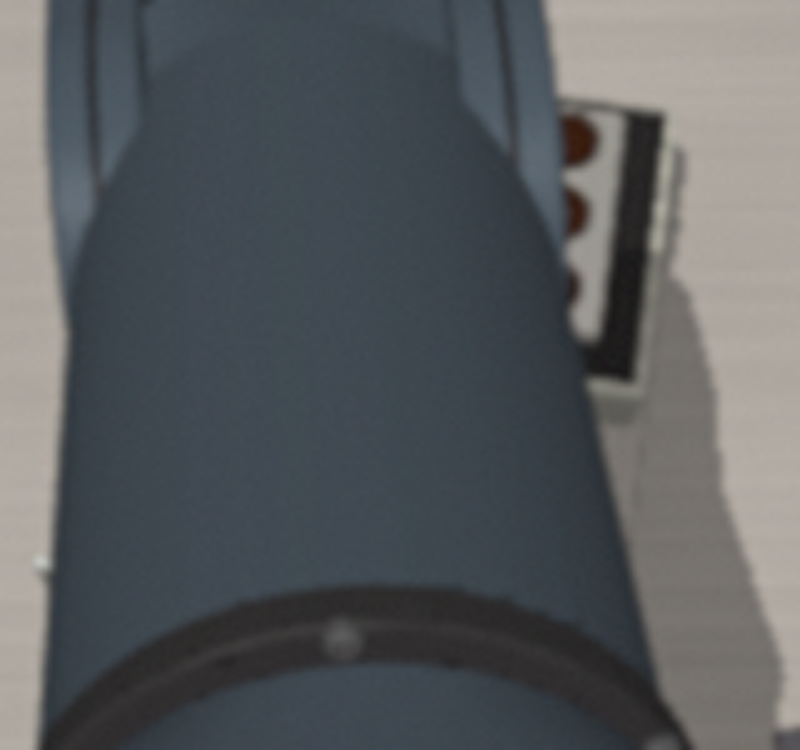

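View pics/w3.png

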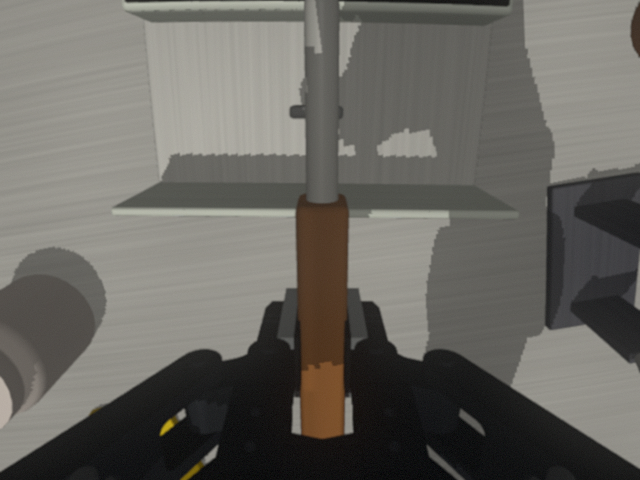

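Emit:
arm_command(
  moves=[
    {"delta_pos": [0, -0.003, 0.02], "rot": [0.001, 0, -0.004], "hand": -1},
    {"delta_pos": [0, -0.003, 0.04], "rot": [0.001, 0, -0.004], "hand": -1},
    {"delta_pos": [0, -0.003, 0.055], "rot": [0.001, 0, -0.004], "hand": -1},
    {"delta_pos": [0, -0.003, 0.065], "rot": [0.001, 0, -0.004], "hand": -1},
    {"delta_pos": [0, -0.003, 0.065], "rot": [0.001, 0, -0.004], "hand": -1},
  ],
)

```text
clock: 5.05
ee_pos: [0.5437, -0.0126, 0.1562]
eef_rot: [[0.989, -0.147, -0.002], [-0.147, -0.989, -0.001], [-0.002, 0.001, -1.0]]
force: [-0.6, 0.4, -1.2]
width: 0.0141
```

```bash
python3 -c "
from h import *
i=manip.capture('scene');crop(i,280,140,200,180,4,'pics/s3c.png')
delta([.5446,-.0106,.136],-.146)
"
```

```text
delta [0.0, -0.0017, 0.0211] rot [0.0008, 0.0006, -0.0011] t 5.1 pos [ 0.5443 -0.0123  0.1571] F [ 0.38  0.15 -0.66] w 0.0145
```

View pics/s3c.png

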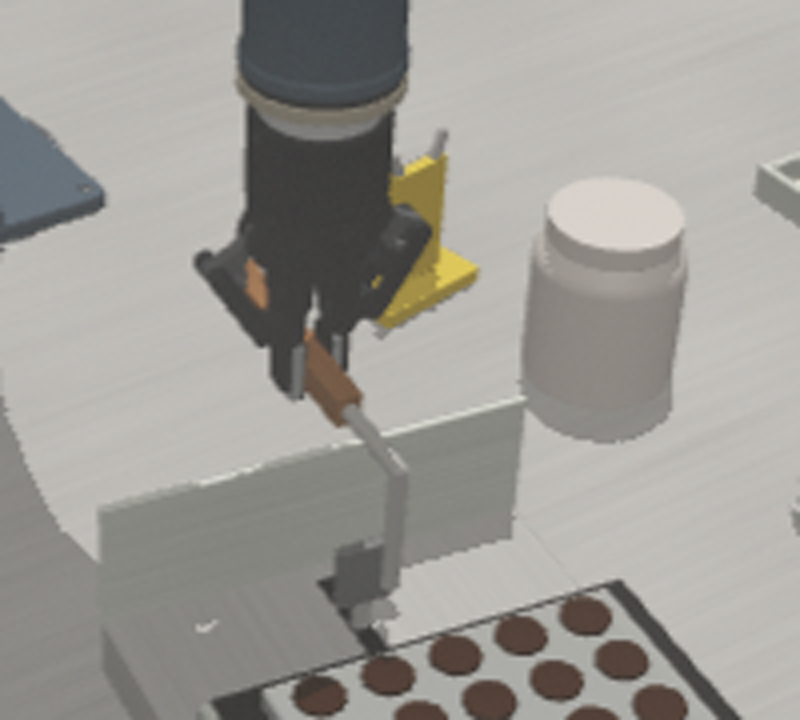

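Emit:
arm_command(
  moves=[
    {"delta_pos": [0, -0.001, 0.01], "rot": [0.001, 0, -0.001], "hand": -1},
    {"delta_pos": [0, -0.0015, 0.018], "rot": [0.001, 0, -0.001], "hand": -1},
    {"delta_pos": [0, -0.0015, 0.021], "rot": [0.001, 0, -0.001], "hand": -1},
    {"delta_pos": [0, -0.0015, 0.021], "rot": [0.001, 0, -0.001], "hand": -1},
  ],
)

```text
clock: 5.5
ee_pos: [0.5442, -0.0107, 0.1355]
eef_rot: [[0.989, -0.145, -0.002], [-0.145, -0.989, 0.0], [-0.002, -0.0, -1.0]]
force: [0.2, 0.5, -1.3]
width: 0.0145
```

```bash
cat > m.py <<'E'
from h import *
q=[.6237,-.0242,-.1461];c,s=np.cos(q[2]),np.sin(q[2])
def st():
    S=manip.state(); d=S["ee_pos"]-np.r_[q[:2],0]
    mx=(c*d[0]+s*d[1])*1e3; my=(-s*d[0]+c*d[1])*1e3
    F=S["force"]; print("t",round(S["clock"],2),"TCPm x,y",mx.round(2),my.round(2),"bend x",(mx+105).round(2),"z",(S["ee_pos"][2]*1e3).round(1),"Fx_m",(c*F[0]+s*F[1]).round(2),"Fy_m",(-s*F[0]+c*F[1]).round(2),"Fz",F[2].round(2),"T",S["torque"].round(3),"w",round(S["width"],4))
if __name__=="__main__":
    st(); delta([.5446,-.0106,.136],-.146)
E
python3 m.py
python3 -c "
from h import *
i=manip.capture('scene');crop(i,280,140,200,180,4,'pics/s4c.png')"; python3 m.py
```

```text
t 5.5 TCPm x,y -80.66 1.73 bend x 24.34 z 135.5 Fx_m 0.17 Fy_m 0.52 Fz -1.33 T [ 0.005 -0.     0.018] w 0.0145
delta [0.0004, -0.0002, -0.0005] rot [-0.0, 0.0017, 0.0001] t 5.5 pos [ 0.5442 -0.0107  0.1355] F [ 0.24  0.49 -1.33] w 0.0145
t 5.55 TCPm x,y -80.39 1.75 bend x 24.61 z 135.9 Fx_m 0.48 Fy_m -0.24 Fz -1.68 T [0.026 0.036 0.004] w 0.0144
delta [0.0002, -0.0002, -0.0001] rot [-0.0001, 0.001, 0.0001] t 5.55 pos [ 0.5444 -0.0108  0.1359] F [ 0.44 -0.3  -1.68] w 0.0144
```

View pics/s4c.png

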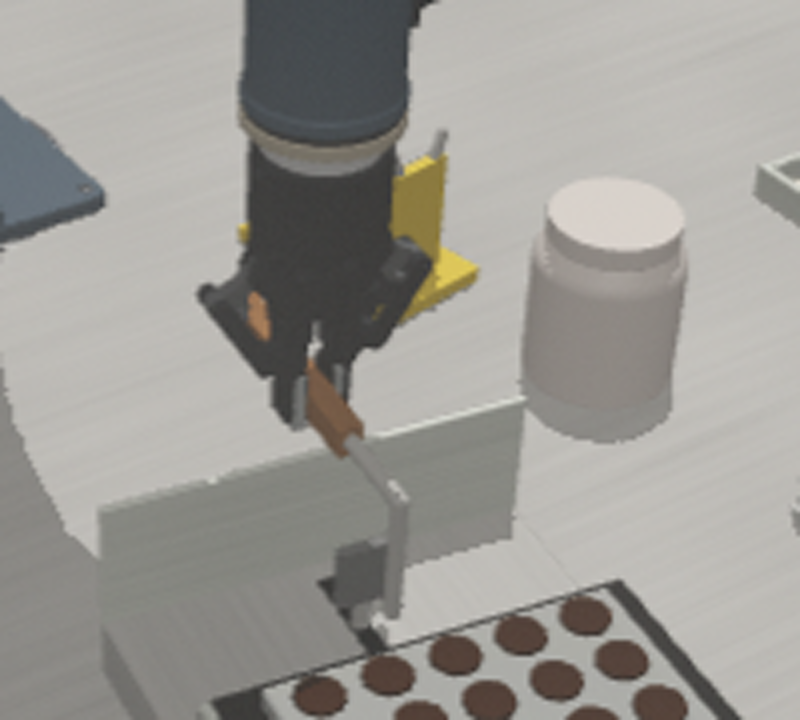

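Emit:
arm_command(
  moves=[
    {"delta_pos": [-0.006, 0, 0], "rot": [0, 0, 0], "hand": -1},
    {"delta_pos": [-0.012, 0, 0], "rot": [0, 0, 0], "hand": -1},
    {"delta_pos": [-0.016, 0, 0], "rot": [0, 0, 0], "hand": -1},
    {"delta_pos": [-0.019, 0, 0], "rot": [0, 0, 0], "hand": -1},
    {"delta_pos": [-0.019, 0, 0], "rot": [0, 0, 0], "hand": -1},
  ],
)

```text
clock: 6.05
ee_pos: [0.5252, -0.0079, 0.1361]
eef_rot: [[0.989, -0.145, -0.001], [-0.145, -0.989, 0.0], [-0.001, -0.0, -1.0]]
force: [0.1, 0.1, -1.6]
width: 0.0141
```

```bash
python3 m.py
```

```text
t 6.05 TCPm x,y -99.83 1.76 bend x 5.17 z 136.1 Fx_m 0.04 Fy_m 0.15 Fz -1.57 T [ 0.002 -0.022 -0.028] w 0.0141
delta [0.0196, -0.0002, 0.0001] rot [-0.0001, 0.001, 0.0002] t 6.05 pos [ 0.5252 -0.0079  0.1361] F [ 0.06  0.14 -1.57] w 0.0141
```

Emit:
arm_command(
  moves=[
    {"delta_pos": [-0.002, 0, 0], "rot": [0, 0, 0], "hand": -1},
    {"delta_pos": [-0.004, 0, 0], "rot": [0, 0, 0], "hand": -1},
    {"delta_pos": [-0.006, 0, 0], "rot": [0, 0, 0], "hand": -1},
    {"delta_pos": [-0.0075, 0, 0], "rot": [0, 0, 0], "hand": -1},
    {"delta_pos": [-0.009, 0, 0], "rot": [0, 0, 0], "hand": -1},
  ],
)

```text
clock: 6.55
ee_pos: [0.5167, -0.0066, 0.1362]
eef_rot: [[0.989, -0.145, -0.0], [-0.145, -0.989, 0.0], [-0.0, -0.0, -1.0]]
force: [3.0, -0.1, -2.9]
width: 0.0141
```

```bash
python3 m.py|head -1
```

```text
t 6.55 TCPm x,y -108.44 1.81 bend x -3.44 z 136.2 Fx_m 2.97 Fy_m 0.29 Fz -2.85 T [-0.035 -0.563 -0.026] w 0.0141
```

Emit:
arm_command(
  moves=[
    {"delta_pos": [-0.001, 0, 0], "rot": [0, 0, 0], "hand": -1},
    {"delta_pos": [-0.002, 0, 0], "rot": [0, 0, 0], "hand": -1},
    {"delta_pos": [-0.003, 0, 0], "rot": [0, 0, 0], "hand": -1},
    {"delta_pos": [-0.004, 0, 0], "rot": [0, 0, 0], "hand": -1},
    {"delta_pos": [-0.005, 0, 0], "rot": [0, 0, 0], "hand": -1},
  ],
)

```text
clock: 7.05
ee_pos: [0.5117, -0.0059, 0.1362]
eef_rot: [[0.989, -0.145, 0.0], [-0.145, -0.989, 0.0], [-0.0, -0.0, -1.0]]
force: [2.4, -0.2, -3.0]
width: 0.0142
```

```bash
python3 m.py|head -1
```

```text
t 7.05 TCPm x,y -113.48 1.83 bend x -8.48 z 136.2 Fx_m 2.44 Fy_m 0.16 Fz -3.04 T [-0.017 -0.595  0.023] w 0.0142
```

Emit:
arm_command(
  moves=[
    {"delta_pos": [-0.0006, 0, 0], "rot": [0, 0, 0], "hand": -1},
    {"delta_pos": [-0.0012, 0, 0], "rot": [0, 0, 0], "hand": -1},
    {"delta_pos": [-0.0018, 0, 0], "rot": [0, 0, 0], "hand": -1},
    {"delta_pos": [-0.0024, 0, 0], "rot": [0, 0, 0], "hand": -1},
  ],
)

```text
clock: 7.45
ee_pos: [0.5093, -0.0055, 0.1362]
eef_rot: [[0.989, -0.145, 0.0], [-0.145, -0.989, 0.0], [0.0, -0.0, -1.0]]
force: [3.5, 0.1, -2.4]
width: 0.0141
```

Emit:
arm_command(
  moves=[
    {"delta_pos": [-0.0005, 0, 0], "rot": [0, 0, 0], "hand": -1},
    {"delta_pos": [-0.001, 0, 0], "rot": [0, 0, 0], "hand": -1},
  ],
)

```text
clock: 7.65
ee_pos: [0.5082, -0.0053, 0.1362]
eef_rot: [[0.989, -0.145, 0.0], [-0.145, -0.989, 0.0], [-0.0, -0.0, -1.0]]
force: [1.7, 0.2, -3.8]
width: 0.0142
```

```bash
python3 m.py|head -1
```

```text
t 7.65 TCPm x,y -116.98 1.88 bend x -11.98 z 136.2 Fx_m 1.68 Fy_m 0.43 Fz -3.75 T [ 0.013 -0.556  0.06 ] w 0.0142
```

Emit:
arm_command(
  moves=[
    {"delta_pos": [-0.0005, 0, 0], "rot": [0, 0, 0], "hand": -1},
    {"delta_pos": [-0.001, 0, 0], "rot": [0, 0, 0], "hand": -1},
  ],
)

```text
clock: 7.85
ee_pos: [0.5072, -0.0052, 0.1362]
eef_rot: [[0.989, -0.145, 0.0], [-0.145, -0.989, 0.0], [-0.0, -0.0, -1.0]]
force: [0.9, -0.3, -3.7]
width: 0.0142
```

Emit:
arm_command(
  moves=[
    {"delta_pos": [-0.0005, 0, 0], "rot": [0, 0, 0], "hand": -1},
    {"delta_pos": [-0.001, 0, 0], "rot": [0, 0, 0], "hand": -1},
  ],
)

```text
clock: 8.05
ee_pos: [0.5062, -0.0051, 0.1362]
eef_rot: [[0.989, -0.145, 0.0], [-0.145, -0.989, 0.0], [-0.0, -0.0, -1.0]]
force: [2.4, -0.3, -3.3]
width: 0.014
```

Emit:
arm_command(
  moves=[
    {"delta_pos": [-0.0005, 0, 0], "rot": [0, 0, 0], "hand": -1},
    {"delta_pos": [-0.001, 0, 0], "rot": [0, 0, 0], "hand": -1},
  ],
)

```text
clock: 8.25
ee_pos: [0.5052, -0.0048, 0.1362]
eef_rot: [[0.989, -0.145, 0.0], [-0.145, -0.989, 0.0], [-0.0, -0.0, -1.0]]
force: [2.9, -0.0, -2.8]
width: 0.014
```

Emit:
arm_command(
  moves=[
    {"delta_pos": [-0.0005, 0, 0], "rot": [0, 0, 0], "hand": -1},
    {"delta_pos": [-0.001, 0, 0], "rot": [0, 0, 0], "hand": -1},
  ],
)

```text
clock: 8.45
ee_pos: [0.5041, -0.0047, 0.1362]
eef_rot: [[0.989, -0.145, 0.0], [-0.145, -0.989, 0.0], [-0.0, -0.0, -1.0]]
force: [3.2, 0.6, -3.6]
width: 0.014
```

Emit:
arm_command(
  moves=[
    {"delta_pos": [-0.0005, 0, 0], "rot": [0, 0, 0], "hand": -1},
    {"delta_pos": [-0.001, 0, 0], "rot": [0, 0, 0], "hand": -1},
  ],
)

```text
clock: 8.65
ee_pos: [0.5031, -0.0045, 0.1362]
eef_rot: [[0.989, -0.145, 0.0], [-0.145, -0.989, 0.0], [-0.0, -0.0, -1.0]]
force: [2.3, -0.3, -4.6]
width: 0.0139
```

Emit:
arm_command(
  moves=[
    {"delta_pos": [-0.0005, 0, 0], "rot": [0, 0, 0], "hand": -1},
    {"delta_pos": [-0.001, 0, 0], "rot": [0, 0, 0], "hand": -1},
  ],
)

```text
clock: 8.85
ee_pos: [0.5021, -0.0044, 0.1362]
eef_rot: [[0.989, -0.145, 0.0], [-0.145, -0.989, 0.0], [-0.0, -0.0, -1.0]]
force: [2.3, -0.2, -3.2]
width: 0.0144
```

```bash
python3 m.py|head -1
```

```text
t 8.85 TCPm x,y -123.23 1.91 bend x -18.23 z 136.2 Fx_m 2.27 Fy_m 0.17 Fz -3.22 T [ 0.055 -0.501  0.015] w 0.0144
```

Emit:
arm_command(
  moves=[
    {"delta_pos": [-0.0005, 0, 0], "rot": [0, 0, 0], "hand": -1},
    {"delta_pos": [-0.001, 0, 0], "rot": [0, 0, 0], "hand": -1},
  ],
)

```text
clock: 9.05
ee_pos: [0.501, -0.0042, 0.1362]
eef_rot: [[0.989, -0.145, 0.0], [-0.145, -0.989, 0.0], [-0.0, -0.0, -1.0]]
force: [3.9, -0.8, -4.0]
width: 0.0142
```

Emit:
arm_command(
  moves=[
    {"delta_pos": [-0.0005, 0, 0], "rot": [0, 0, 0], "hand": -1},
    {"delta_pos": [-0.001, 0, 0], "rot": [0, 0, 0], "hand": -1},
  ],
)

```text
clock: 9.25
ee_pos: [0.5, -0.004, 0.1362]
eef_rot: [[0.989, -0.145, 0.0], [-0.145, -0.989, 0.0], [-0.0, -0.0, -1.0]]
force: [2.7, -1.1, -2.7]
width: 0.0138
```

Emit:
arm_command(
  moves=[
    {"delta_pos": [-0.0005, 0, 0], "rot": [0, 0, 0], "hand": -1},
    {"delta_pos": [-0.001, 0, 0], "rot": [0, 0, 0], "hand": -1},
  ],
)

```text
clock: 9.45
ee_pos: [0.4989, -0.0039, 0.1362]
eef_rot: [[0.989, -0.145, 0.0], [-0.145, -0.989, 0.0], [-0.0, -0.0, -1.0]]
force: [2.5, -0.2, -3.6]
width: 0.0143
```

Emit:
arm_command(
  moves=[
    {"delta_pos": [-0.0005, 0, 0], "rot": [0, 0, 0], "hand": -1},
    {"delta_pos": [-0.001, 0, 0], "rot": [0, 0, 0], "hand": -1},
  ],
)

```text
clock: 9.65
ee_pos: [0.4979, -0.0038, 0.1362]
eef_rot: [[0.989, -0.145, 0.0], [-0.145, -0.989, 0.0], [-0.0, -0.0, -1.0]]
force: [2.8, 0.2, -3.1]
width: 0.014
```

Emit:
arm_command(
  moves=[
    {"delta_pos": [-0.0005, 0, 0], "rot": [0, 0, 0], "hand": -1},
    {"delta_pos": [-0.001, 0, 0], "rot": [0, 0, 0], "hand": -1},
  ],
)

```text
clock: 9.85
ee_pos: [0.4969, -0.0036, 0.1363]
eef_rot: [[0.989, -0.145, 0.0], [-0.145, -0.989, 0.0], [0.0, -0.0, -1.0]]
force: [3.3, -0.8, -3.4]
width: 0.0139
```

```bash
python3 m.py|head -1; python3 -c "
from h import *
i=manip.capture('scene');crop(i,280,140,200,180,4,'pics/s5c.png')"
```

```text
t 9.85 TCPm x,y -128.46 1.9 bend x -23.46 z 136.3 Fx_m 3.4 Fy_m -0.32 Fz -3.4 T [ 0.086 -0.524  0.052] w 0.0139
```

View pics/s5c.png

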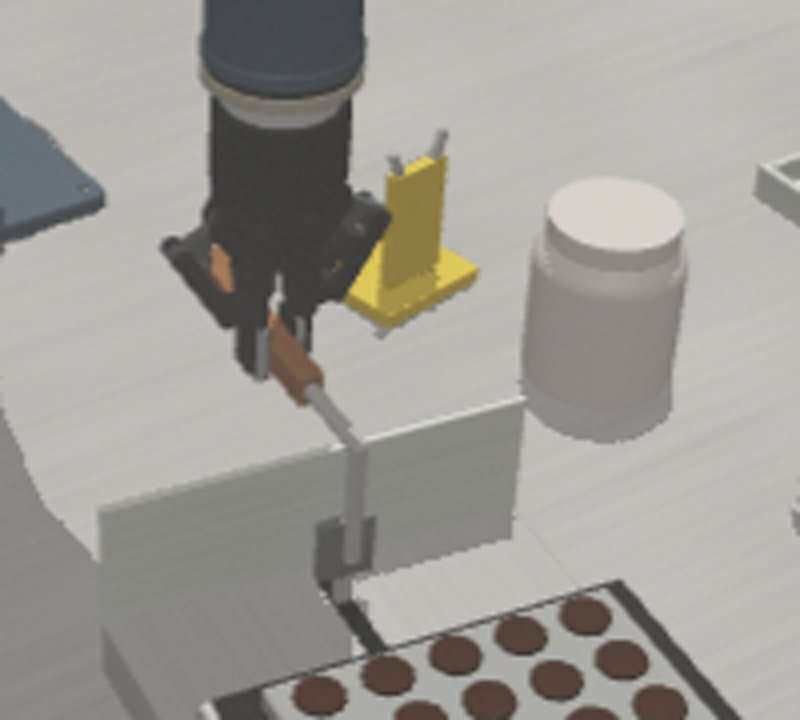

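The lever is following the rod, which sits at crop (355,510) against the paddle. I'll keep feeling for the stop.

Emit:
arm_command(
  moves=[
    {"delta_pos": [-0.0005, 0, 0], "rot": [0, 0, 0], "hand": -1},
    {"delta_pos": [-0.001, 0, 0], "rot": [0, 0, 0], "hand": -1},
  ],
)

```text
clock: 10.1
ee_pos: [0.4958, -0.0034, 0.1362]
eef_rot: [[0.989, -0.145, -0.0], [-0.145, -0.989, 0.0], [-0.0, -0.0, -1.0]]
force: [2.4, 0.2, -3.1]
width: 0.0138
```

Emit:
arm_command(
  moves=[
    {"delta_pos": [-0.0005, 0, 0], "rot": [0, 0, 0], "hand": -1},
    {"delta_pos": [-0.001, 0, 0], "rot": [0, 0, 0], "hand": -1},
  ],
)

```text
clock: 10.3
ee_pos: [0.4947, -0.0033, 0.1363]
eef_rot: [[0.989, -0.145, -0.0], [-0.145, -0.989, 0.0], [-0.0, -0.0, -1.0]]
force: [2.5, 0.4, -2.8]
width: 0.0141
```

Emit:
arm_command(
  moves=[
    {"delta_pos": [-0.0005, 0, 0], "rot": [0, 0, 0], "hand": -1},
    {"delta_pos": [-0.001, 0, 0], "rot": [0, 0, 0], "hand": -1},
  ],
)

```text
clock: 10.5
ee_pos: [0.4937, -0.0031, 0.1363]
eef_rot: [[0.989, -0.145, -0.0], [-0.145, -0.989, 0.0], [-0.0, -0.0, -1.0]]
force: [2.3, 0.3, -3.1]
width: 0.0142
```

Emit:
arm_command(
  moves=[
    {"delta_pos": [-0.0005, 0, 0], "rot": [0, 0, 0], "hand": -1},
    {"delta_pos": [-0.001, 0, 0], "rot": [0, 0, 0], "hand": -1},
  ],
)

```text
clock: 10.7
ee_pos: [0.4926, -0.0029, 0.1362]
eef_rot: [[0.989, -0.145, -0.0], [-0.145, -0.989, 0.0], [-0.0, -0.0, -1.0]]
force: [2.4, 0.9, -2.4]
width: 0.0143
```

Emit:
arm_command(
  moves=[
    {"delta_pos": [-0.0005, 0, 0], "rot": [0, 0, 0], "hand": -1},
    {"delta_pos": [-0.001, 0, 0], "rot": [0, 0, 0], "hand": -1},
  ],
)

```text
clock: 10.9
ee_pos: [0.4916, -0.0028, 0.1363]
eef_rot: [[0.989, -0.145, -0.0], [-0.145, -0.989, 0.0], [-0.0, -0.0, -1.0]]
force: [2.8, 0.4, -3.6]
width: 0.0139
```

Emit:
arm_command(
  moves=[
    {"delta_pos": [-0.0005, 0, 0], "rot": [0, 0, 0], "hand": -1},
    {"delta_pos": [-0.001, 0, 0], "rot": [0, 0, 0], "hand": -1},
  ],
)

```text
clock: 11.1
ee_pos: [0.491, -0.0027, 0.1363]
eef_rot: [[0.989, -0.145, 0.001], [-0.145, -0.989, 0.0], [0.001, -0.001, -1.0]]
force: [4.6, -0.5, -5.3]
width: 0.014
```

Emit:
arm_command(
  moves=[
    {"delta_pos": [-0.0003, 0, 0], "rot": [0, 0, 0], "hand": -1},
  ],
)

```text
clock: 11.2
ee_pos: [0.4911, -0.0027, 0.1364]
eef_rot: [[0.989, -0.145, 0.002], [-0.145, -0.989, 0.0], [0.001, -0.001, -1.0]]
force: [5.1, -1.0, -4.6]
width: 0.0141
```

```bash
python3 m.py|head -1
```

```text
t 11.2 TCPm x,y -134.35 1.94 bend x -29.35 z 136.4 Fx_m 5.23 Fy_m -0.2 Fz -4.6 T [-0.047 -0.92   0.049] w 0.0141
```

Emit:
arm_command(
  moves=[
    {"delta_pos": [-0.0008, 0, 0], "rot": [0, 0, 0], "hand": -1},
  ],
)

```text
clock: 11.3
ee_pos: [0.4907, -0.0027, 0.1364]
eef_rot: [[0.989, -0.145, 0.002], [-0.145, -0.989, 0.0], [0.002, -0.001, -1.0]]
force: [5.8, -0.6, -5.6]
width: 0.0139
```

```bash
python3 m.py|head -1
```

```text
t 11.3 TCPm x,y -134.72 1.94 bend x -29.72 z 136.4 Fx_m 5.81 Fy_m 0.22 Fz -5.62 T [-0.132 -1.175  0.038] w 0.0139
```

Emit:
arm_command(
  moves=[
    {"delta_pos": [-0.0012, 0, 0], "rot": [0, 0, 0], "hand": -1},
  ],
)

```text
clock: 11.4
ee_pos: [0.4902, -0.0026, 0.1366]
eef_rot: [[0.989, -0.145, 0.004], [-0.145, -0.989, 0.0], [0.004, -0.001, -1.0]]
force: [7.6, -1.1, -5.3]
width: 0.0135
```

```bash
python3 m.py|head -1
```

```text
t 11.4 TCPm x,y -135.24 1.94 bend x -30.24 z 136.6 Fx_m 7.69 Fy_m 0.03 Fz -5.31 T [-0.21  -1.478  0.046] w 0.0135
```

Emit:
arm_command(
  moves=[
    {"delta_pos": [-0.0013, 0, 0.0002], "rot": [0, 0, 0], "hand": -1},
    {"delta_pos": [-0.0013, 0, 0.0002], "rot": [0, 0, 0], "hand": -1},
  ],
)

```text
clock: 11.6
ee_pos: [0.49, -0.0026, 0.1366]
eef_rot: [[0.989, -0.146, 0.006], [-0.146, -0.989, 0.0], [0.006, -0.001, -1.0]]
force: [8.4, -0.7, -6.9]
width: 0.0135
```

```bash
python3 m.py|head -1
```

```text
t 11.6 TCPm x,y -135.47 1.94 bend x -30.47 z 136.6 Fx_m 8.42 Fy_m 0.52 Fz -6.9 T [-0.238 -1.546  0.012] w 0.0135
```

Emit:
arm_command(
  moves=[
    {"delta_pos": [-0.0012, 0, 0], "rot": [0, 0, 0], "hand": -1},
    {"delta_pos": [-0.0012, 0, 0], "rot": [0, 0, 0], "hand": -1},
    {"delta_pos": [-0.0012, 0, 0], "rot": [0, 0, 0], "hand": -1},
  ],
)

```text
clock: 11.9
ee_pos: [0.4899, -0.0025, 0.1368]
eef_rot: [[0.989, -0.146, 0.008], [-0.146, -0.989, 0.0], [0.008, -0.001, -1.0]]
force: [6.9, -0.9, -6.5]
width: 0.0142
```

```bash
python3 m.py|head -1
```

```text
t 11.9 TCPm x,y -135.54 1.95 bend x -30.54 z 136.8 Fx_m 6.92 Fy_m 0.14 Fz -6.46 T [-0.225 -1.491 -0.024] w 0.0142
```

Emit:
arm_command(
  moves=[
    {"delta_pos": [-0.0013, 0, 0.0002], "rot": [0, -0.003, 0], "hand": -1},
    {"delta_pos": [-0.0013, 0, 0.0002], "rot": [0, -0.003, 0], "hand": -1},
    {"delta_pos": [-0.0013, 0, 0.0002], "rot": [0, -0.003, 0], "hand": -1},
  ],
)

```text
clock: 12.2
ee_pos: [0.4898, -0.0025, 0.1368]
eef_rot: [[0.989, -0.146, 0.008], [-0.146, -0.989, 0.0], [0.007, -0.002, -1.0]]
force: [7.1, -1.3, -5.4]
width: 0.0138
```

```bash
python3 m.py|head -1
```

```text
t 12.2 TCPm x,y -135.59 1.97 bend x -30.59 z 136.8 Fx_m 7.23 Fy_m -0.25 Fz -5.37 T [-0.208 -1.567  0.027] w 0.0138
```

Emit:
arm_command(
  moves=[
    {"delta_pos": [-0.0018, 0, 0.0002], "rot": [0, -0.004, 0], "hand": -1},
    {"delta_pos": [-0.0018, 0, 0.0002], "rot": [0, -0.004, 0], "hand": -1},
  ],
)

```text
clock: 12.4
ee_pos: [0.4896, -0.0024, 0.1369]
eef_rot: [[0.989, -0.147, 0.007], [-0.147, -0.989, 0.001], [0.006, -0.002, -1.0]]
force: [8.9, -0.4, -7.1]
width: 0.0139
```

```bash
python3 m.py|head -1
```

```text
t 12.4 TCPm x,y -135.81 2.02 bend x -30.81 z 136.9 Fx_m 8.83 Fy_m 0.93 Fz -7.11 T [-0.323 -1.78  -0.012] w 0.0139
```

Emit:
arm_command(
  moves=[
    {"delta_pos": [-0.0017, 0, 0.0002], "rot": [0, -0.004, 0], "hand": -1},
    {"delta_pos": [-0.0017, 0, 0.0002], "rot": [0, -0.004, 0], "hand": -1},
    {"delta_pos": [-0.0017, 0, 0.0002], "rot": [0, -0.004, 0], "hand": -1},
    {"delta_pos": [-0.0017, 0, 0.0002], "rot": [0, -0.004, 0], "hand": -1},
  ],
)

```text
clock: 12.8
ee_pos: [0.4896, -0.0024, 0.137]
eef_rot: [[0.989, -0.147, 0.006], [-0.147, -0.989, 0.001], [0.005, -0.002, -1.0]]
force: [8.9, -0.8, -8.1]
width: 0.0138
```

```bash
python3 m.py|head -1
```

```text
t 12.8 TCPm x,y -135.86 2.02 bend x -30.86 z 137.0 Fx_m 8.92 Fy_m 0.52 Fz -8.09 T [-0.303 -1.807  0.024] w 0.0138
```

Emit:
arm_command(
  moves=[
    {"delta_pos": [-0.0016, 0, 0.0004], "rot": [0, -0.004, 0], "hand": -1},
    {"delta_pos": [-0.0016, 0, 0.0004], "rot": [0, -0.004, 0], "hand": -1},
    {"delta_pos": [-0.0016, 0, 0.0004], "rot": [0, -0.004, 0], "hand": -1},
    {"delta_pos": [-0.0016, 0, 0.0004], "rot": [0, -0.004, 0], "hand": -1},
    {"delta_pos": [-0.0016, 0, 0.0004], "rot": [0, -0.004, 0], "hand": -1},
  ],
)

```text
clock: 13.3
ee_pos: [0.4897, -0.0024, 0.137]
eef_rot: [[0.989, -0.147, 0.005], [-0.147, -0.989, 0.002], [0.005, -0.003, -1.0]]
force: [8.6, -1.2, -5.6]
width: 0.0141
```

```bash
python3 m.py|head -1;python3 -c "
from h import *
i=manip.capture('scene');crop(i,280,140,200,180,4,'pics/s6c.png')"; python3 m.py|head -1
```

```text
t 13.3 TCPm x,y -135.75 2.05 bend x -30.75 z 137.0 Fx_m 8.63 Fy_m 0.07 Fz -5.64 T [-0.305 -1.818 -0.031] w 0.0141
t 13.35 TCPm x,y -135.8 2.04 bend x -30.8 z 137.0 Fx_m 9.74 Fy_m -0.27 Fz -5.61 T [-0.352 -1.862 -0.03 ] w 0.0141
```

View pics/s6c.png

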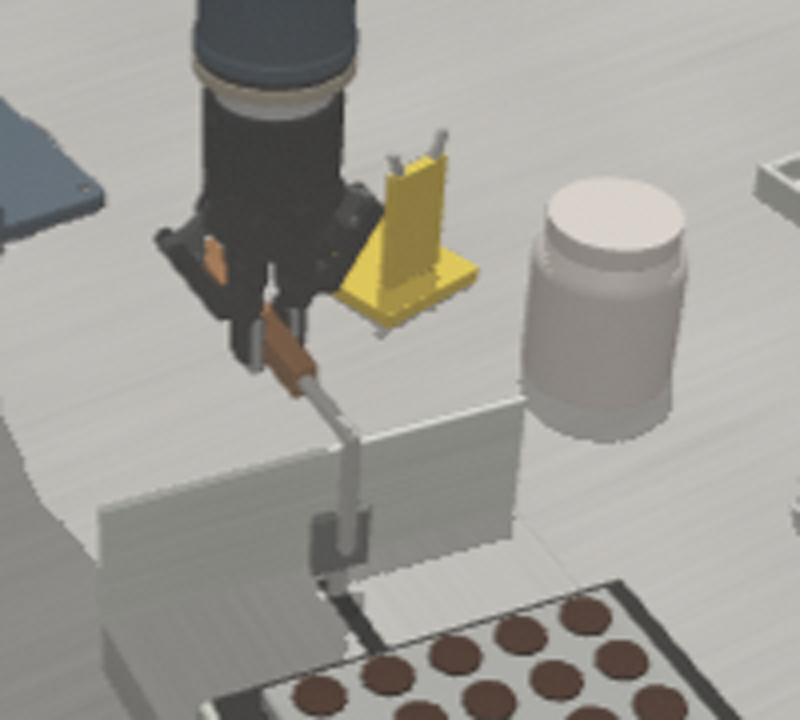

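Emit:
arm_command(
  moves=[
    {"delta_pos": [-0.0017, 0, 0.0003], "rot": [0, -0.004, 0], "hand": -1},
    {"delta_pos": [-0.0017, 0, 0.0003], "rot": [0, -0.004, 0], "hand": -1},
    {"delta_pos": [-0.0017, 0, 0.0003], "rot": [0, -0.004, 0], "hand": -1},
    {"delta_pos": [-0.0017, 0, 0.0003], "rot": [0, -0.004, 0], "hand": -1},
    {"delta_pos": [-0.0017, 0, 0.0003], "rot": [0, -0.004, 0], "hand": -1},
  ],
)

```text
clock: 13.85
ee_pos: [0.4896, -0.0024, 0.137]
eef_rot: [[0.989, -0.148, 0.004], [-0.148, -0.989, 0.002], [0.004, -0.003, -1.0]]
force: [8.3, -2.1, -5.9]
width: 0.0142
```

Emit:
arm_command(
  moves=[
    {"delta_pos": [-0.0017, 0, 0.0003], "rot": [0, -0.004, 0], "hand": -1},
    {"delta_pos": [-0.0017, 0, 0.0003], "rot": [0, -0.004, 0], "hand": -1},
    {"delta_pos": [-0.0017, 0, 0.0003], "rot": [0, -0.004, 0], "hand": -1},
    {"delta_pos": [-0.0017, 0, 0.0003], "rot": [0, -0.004, 0], "hand": -1},
    {"delta_pos": [-0.0017, 0, 0.0003], "rot": [0, -0.004, 0], "hand": -1},
  ],
)

```text
clock: 14.35
ee_pos: [0.4897, -0.0024, 0.1371]
eef_rot: [[0.989, -0.148, 0.004], [-0.148, -0.989, 0.003], [0.003, -0.003, -1.0]]
force: [9.2, -1.1, -6.0]
width: 0.014
```

```bash
python3 m.py|head -1
```

```text
t 14.35 TCPm x,y -135.76 2.09 bend x -30.76 z 137.1 Fx_m 9.22 Fy_m 0.27 Fz -5.96 T [-0.304 -1.861 -0.029] w 0.014
```

About 9–10 N has been held for well over a second. Next I back off the lever and rise.

Emit:
arm_command(
  moves=[
    {"delta_pos": [0.003, 0, 0], "rot": [0, 0, 0], "hand": -1},
    {"delta_pos": [0.008, 0, 0], "rot": [0, 0, 0], "hand": -1},
    {"delta_pos": [0.015, 0, 0], "rot": [0, 0, 0], "hand": -1},
    {"delta_pos": [0.018, 0, 0], "rot": [0, 0, 0], "hand": -1},
    {"delta_pos": [0.018, 0, 0], "rot": [0, 0, 0], "hand": -1},
  ],
)

```text
clock: 14.85
ee_pos: [0.5077, -0.0051, 0.137]
eef_rot: [[0.989, -0.148, 0.003], [-0.148, -0.989, 0.003], [0.003, -0.003, -1.0]]
force: [0.1, 0.2, -1.3]
width: 0.0146
```

Emit:
arm_command(
  moves=[
    {"delta_pos": [0, 0, -0.02], "rot": [0, 0, 0], "hand": -1},
    {"delta_pos": [0, 0, -0.045], "rot": [0, 0, 0], "hand": -1},
    {"delta_pos": [0, 0, -0.07], "rot": [0, 0, 0], "hand": -1},
    {"delta_pos": [0, 0, -0.09], "rot": [0, 0, 0], "hand": -1},
    {"delta_pos": [0, 0, -0.09], "rot": [0, 0, 0], "hand": -1},
  ],
)

```text
clock: 15.35
ee_pos: [0.5084, -0.0053, 0.2292]
eef_rot: [[0.989, -0.148, 0.007], [-0.148, -0.989, 0.003], [0.007, -0.004, -1.0]]
force: [-0.2, 0.0, -1.9]
width: 0.0137
```

```bash
python3 m.py|head -1;python3 -c "
from h import *
i=manip.capture('scene');crop(i,280,140,200,180,4,'pics/s7c.png')
cv2.imwrite('pics/w4.png',manip.capture('wrist'))
delta([.467,-.2654,.224],.019)"
```

```text
t 15.35 TCPm x,y -116.84 1.89 bend x -11.84 z 229.2 Fx_m -0.2 Fy_m -0.02 Fz -1.91 T [-0.031  0.044  0.001] w 0.0137
delta [-0.0011, 0.2631, 0.0018] rot [-0.003, -0.003, -0.1676] t 15.45 pos [ 0.507  -0.0053  0.2267] F [ 0.29  0.58 -1.92] w 0.0138
```

View pics/s7c.png

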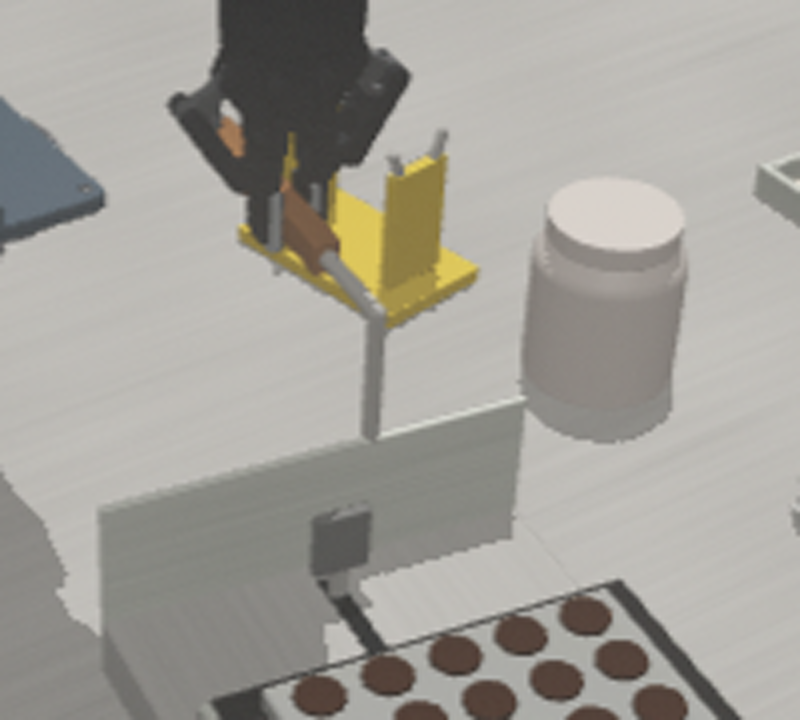

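View pics/w4.png

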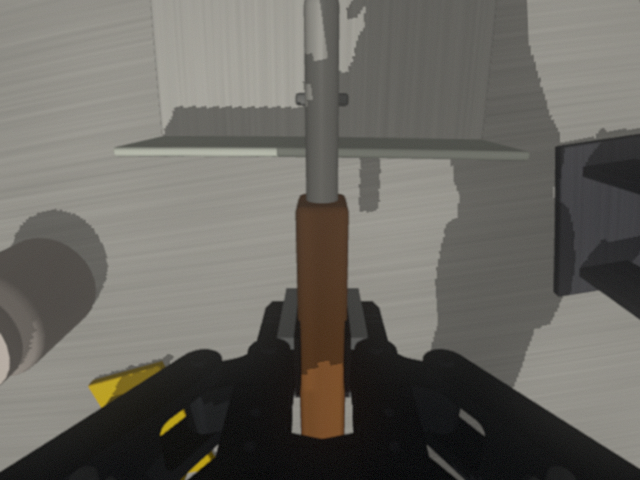

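The lever stayed over and the rod looks unchanged in the grip. I'm going back to the rest.

Emit:
arm_command(
  moves=[
    {"delta_pos": [0, 0.045, 0], "rot": [0, 0, -0.03], "hand": -1},
    {"delta_pos": [0, 0.09, 0], "rot": [0, 0, -0.065], "hand": -1},
    {"delta_pos": [-0.001, 0.135, 0.001], "rot": [0, 0, -0.1], "hand": -1},
    {"delta_pos": [-0.001, 0.18, 0.001], "rot": [-0.002, -0.002, -0.135], "hand": -1},
    {"delta_pos": [-0.001, 0.225, 0.002], "rot": [-0.003, -0.003, -0.167], "hand": -1},
  ],
)

```text
clock: 15.95
ee_pos: [0.4715, -0.229, 0.2225]
eef_rot: [[1.0, 0.02, -0.002], [0.02, -1.0, 0.001], [-0.002, -0.001, -1.0]]
force: [1.5, 1.3, -2.0]
width: 0.0142
```

```bash
python3 -c "
from h import *
delta([.467,-.2654,.224],.019)"
```

```text
delta [-0.0052, 0.0363, -0.0015] rot [-0.0009, 0.0022, 0.0012] t 15.95 pos [ 0.4715 -0.229   0.2225] F [ 1.48  1.26 -1.95] w 0.0142
```

Emit:
arm_command(
  moves=[
    {"delta_pos": [-0.003, 0.02, -0.0015], "rot": [0, 0.002, 0.001], "hand": -1},
    {"delta_pos": [-0.005, 0.036, -0.0015], "rot": [0, 0.002, 0.001], "hand": -1},
    {"delta_pos": [-0.005, 0.036, -0.0015], "rot": [0, 0.002, 0.001], "hand": -1},
  ],
)

```text
clock: 16.25
ee_pos: [0.4656, -0.2674, 0.2223]
eef_rot: [[1.0, 0.015, -0.003], [0.015, -1.0, 0.001], [-0.003, -0.001, -1.0]]
force: [0.1, -0.8, -2.2]
width: 0.0142
```

```bash
python3 -c "
from h import *
cv2.imwrite('pics/w5.png',manip.capture('wrist'));i=manip.capture('scene');crop(i,160,160,150,200,3,'pics/s8c.png')
delta([.467,-.2654,.112],.019)"
```

```text
delta [0.0006, 0.0013, 0.1107] rot [-0.0023, 0.0021, -0.0001] t 16.35 pos [ 0.4667 -0.2644  0.2227] F [-0.44  1.12 -1.55] w 0.0138
```

View pics/w5.png

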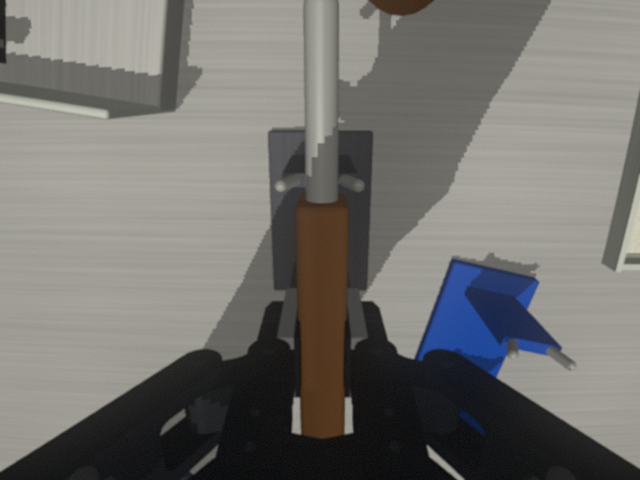

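View pics/s8c.png

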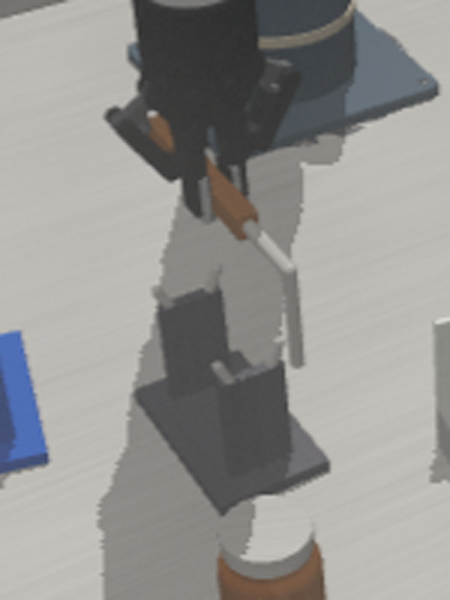

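Emit:
arm_command(
  moves=[
    {"delta_pos": [0.0005, 0.001, 0.03], "rot": [-0.002, 0.002, 0], "hand": -1},
    {"delta_pos": [0.0005, 0.001, 0.06], "rot": [-0.002, 0.002, 0], "hand": -1},
    {"delta_pos": [0.0005, 0.001, 0.085], "rot": [-0.002, 0.002, 0], "hand": -1},
    {"delta_pos": [0.0005, 0.001, 0.105], "rot": [-0.002, 0.002, 0], "hand": -1},
    {"delta_pos": [0.0005, 0.001, 0.11], "rot": [-0.002, 0.002, 0], "hand": -1},
  ],
)

```text
clock: 16.85
ee_pos: [0.4661, -0.2628, 0.1104]
eef_rot: [[1.0, 0.021, -0.004], [0.021, -1.0, 0.003], [-0.004, -0.003, -1.0]]
force: [-0.8, -0.3, -1.9]
width: 0.0142
```

```bash
python3 -c "
from h import *
delta([.467,-.2654,.092],.019)"
```

```text
delta [0.0009, 0.0027, 0.0184] rot [-0.0029, 0.0037, 0.0021] t 16.85 pos [ 0.4661 -0.2628  0.1104] F [-0.83 -0.3  -1.85] w 0.0142
```

Emit:
arm_command(
  moves=[
    {"delta_pos": [0.001, 0.0027, 0.004], "rot": [-0.003, 0.004, 0.002], "hand": -1},
    {"delta_pos": [0.001, 0.0027, 0.009], "rot": [-0.003, 0.004, 0.002], "hand": -1},
    {"delta_pos": [0.001, 0.0027, 0.013], "rot": [-0.003, 0.004, 0.002], "hand": -1},
    {"delta_pos": [0.001, 0.0027, 0.016], "rot": [-0.003, 0.004, 0.002], "hand": -1},
    {"delta_pos": [0.001, 0.0027, 0.017], "rot": [-0.003, 0.004, 0.002], "hand": -1},
  ],
)

```text
clock: 17.35
ee_pos: [0.4672, -0.2655, 0.0935]
eef_rot: [[1.0, 0.019, 0.001], [0.019, -1.0, -0.0], [0.001, 0.0, -1.0]]
force: [0.1, -0.5, -1.7]
width: 0.0142
```

```bash
python3 -c "
from h import *
delta([.467,-.2654,.092],.019)"
```

```text
delta [-0.0002, -0.0001, 0.0015] rot [0.0003, -0.0006, 0.0] t 17.35 pos [ 0.4672 -0.2655  0.0935] F [ 0.14 -0.45 -1.71] w 0.0142
```

Emit:
arm_command(
  moves=[
    {"delta_pos": [0, 0, 0.001], "rot": [0, 0, 0], "hand": -1},
    {"delta_pos": [0, 0, 0.0015], "rot": [0, 0, 0], "hand": -1},
    {"delta_pos": [0, 0, 0.0015], "rot": [0, 0, 0], "hand": -0.6},
    {"delta_pos": [0, 0, 0.0015], "rot": [0, 0, 0], "hand": 0},
    {"delta_pos": [0, 0, 0.0015], "rot": [0, 0, 0], "hand": 1},
  ],
  grip_force=30,
)

```text
clock: 17.85
ee_pos: [0.4674, -0.2656, 0.0922]
eef_rot: [[1.0, 0.019, 0.001], [0.019, -1.0, -0.0], [0.001, 0.0, -1.0]]
force: [0.3, -0.5, 0.1]
width: 0.0454
```

Emit:
arm_command(
  moves=[
    {"delta_pos": [0, 0, 0], "rot": [0, 0, 0], "hand": 1},
    {"delta_pos": [0, 0, 0], "rot": [0, 0, 0], "hand": 1},
    {"delta_pos": [0, 0, 0], "rot": [0, 0, 0], "hand": 1},
    {"delta_pos": [0, 0, 0], "rot": [0, 0, 0], "hand": 1},
  ],
)

```text
clock: 18.25
ee_pos: [0.4673, -0.2655, 0.0922]
eef_rot: [[1.0, 0.019, 0.001], [0.019, -1.0, -0.0], [0.001, 0.0, -1.0]]
force: [0.7, 0.4, 0.5]
width: 0.0851
```

```bash
python3 -c "
from h import *
cv2.imwrite('pics/w6.png',manip.capture('wrist'));delta([.467,-.2654,.21],.019)"
```

```text
delta [-0.0002, -0.0001, -0.1178] rot [0.0005, -0.001, -0.0001] t 18.3 pos [ 0.4673 -0.2656  0.0922] F [-0.33 -0.09 -0.89] w 0.0855
```

View pics/w6.png

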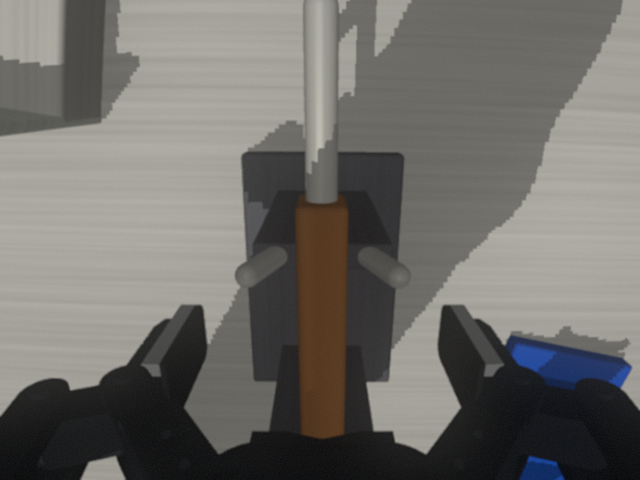

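The handle lies between the prongs and the fingers are open and clear. I'm rising.

Emit:
arm_command(
  moves=[
    {"delta_pos": [0, 0, -0.02], "rot": [0, 0, 0], "hand": 1},
    {"delta_pos": [0, 0, -0.05], "rot": [0, 0, 0], "hand": 1},
    {"delta_pos": [0, 0, -0.085], "rot": [0, 0, 0], "hand": 1},
    {"delta_pos": [0, 0, -0.118], "rot": [0, 0, 0], "hand": 1},
    {"delta_pos": [0, 0, -0.118], "rot": [0, 0, 0], "hand": 1},
  ],
)

```text
clock: 18.8
ee_pos: [0.4691, -0.2666, 0.2144]
eef_rot: [[1.0, 0.019, 0.008], [0.019, -1.0, -0.004], [0.008, 0.004, -1.0]]
force: [-0.4, -0.4, -0.6]
width: 0.0852
```

```bash
python3 -c "
from h import *
p=manip.camera_params('wrist')
cv2.imwrite('pics/w7.png',manip.capture('wrist'));i=manip.capture('scene');cv2.imwrite('pics/s9.png',i);crop(i,195,235,90,100,6,'pics/s9r.png');crop(i,295,230,180,160,4,'pics/s9m.png')
for x,y in [(70,8),(70,-8),(-70,8),(-70,-8)]:
  a=.0207; P=[.4467+(x*np.cos(a)-y*np.sin(a))/1e3,-.2657+(x*np.sin(a)+y*np.cos(a))/1e3,.12]
  print(proj('wrist',P,p))
print(manip.state()['clock'])
"
```

```text
[[304.68848418 156.81226082]]
[[332.2413673  156.70231172]]
[[308.08648646 362.20446209]]
[[331.35035396 362.10870267]]
18.9
```

View pics/w7.png

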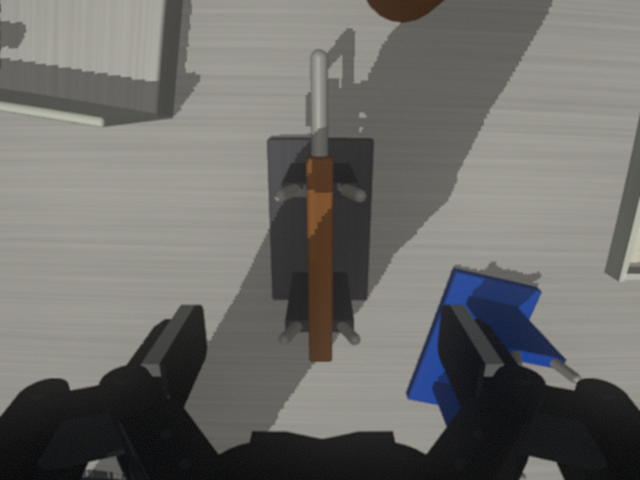

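View pics/s9r.png

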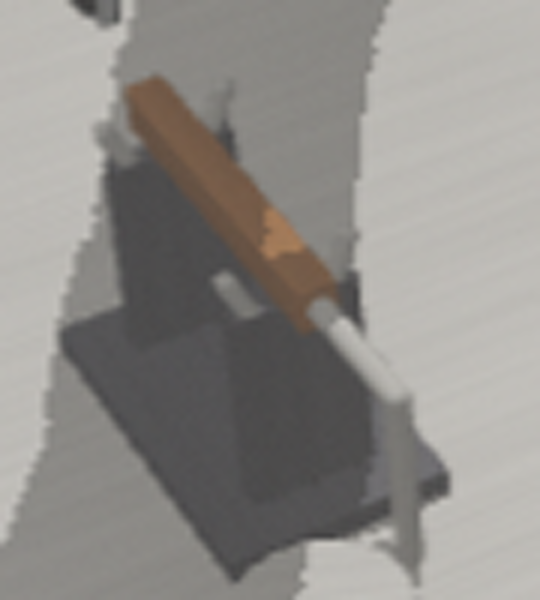

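View pics/s9m.png

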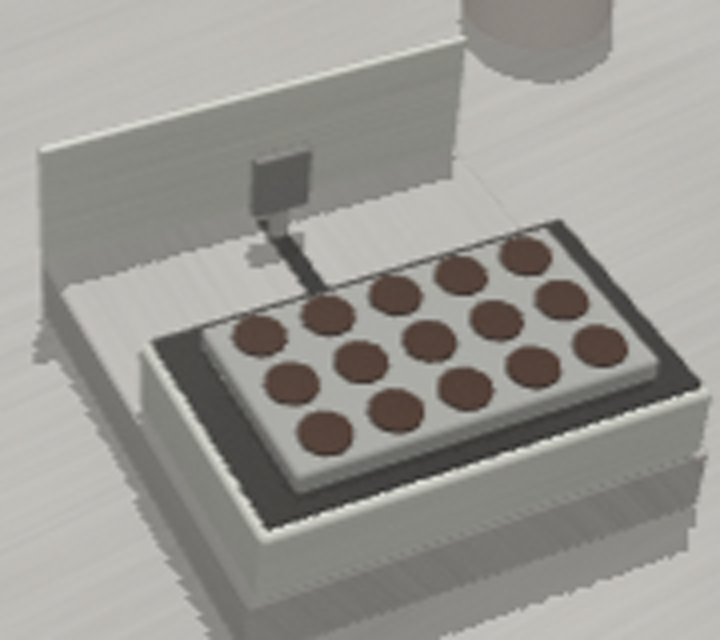

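The rod is back in the rest, matching its predicted position within 2–3 px. The lever is near the guard with its top edge at crop (252–311,155), and the bystanders haven't moved. I'm handing in.

```bash
python3 -c "
from plant import manip
print(manip.close_job()); print(manip.state()['clock'])"
```

```text
the job is handed in; nothing more can be done
None
the job is handed in; nothing more can be done
```

The lever is pulled home, the rod is back in its rest, and I handed the job in at about 19 s of the 54 s allowed. Handing in gave no verdict.

- **Pull:** I hooked the rod behind the lever and dragged it about 28 mm against 2–3 N. The stop showed as a rise in force, with the lever by my estimate near x = -38 mm of the machine.
- **Hold:** I kept the lever against the stop from about 12.4 to 14.35 s. The wrist force along the pull read about 8–10 N. The total on the rod was about 9–11 N once an estimated upward drag at the paddle and the rod's weight are allowed for. Readings come only at the end of each move, and none was near the 15 N limit.
- **Lever after release:** in the last scene picture it still stood near the guard, clearly past where it started.
- **Rod:** in the last wrist and scene pictures the handle lay level between both prong pairs, within 2–3 pixels of where it started, and the gripper was open and clear.
- **Bystanders:** the jar and the tub, as far as each shows in the last pictures I viewed, stood where they started. I made no separate measurement of the tub, the jar or the moulds.

My fit of the machine's deck edge in the scene view was off by 5 to 8 pixels. I relied on the guard corners instead, which agreed within about 2 pixels in the fit and 5–6 pixels in the later wrist view.

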